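Walk the bench power supply into its dock and lock it

ROBOT

A 6-joint arm with a two-finger parallel gripper is mounted at the origin on a cart in front of the work surface, level with it; the furniture and walls round the work are solid. World frame = base frame: x ahead of the robot, y to its left, z up, the work surface at z = 0. Lengths are in mm, angles in rad, forces in N, time in s.
With the tool pointing down it reaches from about 350 to 775 mm from the base axis. Payload 7.3 kg.
Tool frame: the origin (TCP) lies between the finger pads; the fingertips stand 22 mm ahead of it and the grasp point (between the pads) lies 3 mm ahead of it (nose_length is the distance from the TCP to the fingertips, in mm); z points along the fingers, y is the direction in which the jaws open and shut (so a half turn about z gives the same grasp; the last joint's range is limited). The gripper opens to 92 mm and grips with 3 to 60 N. Pads are 19 mm wide; open, the fingers measure 130 mm over their backs; the gripper's body (75 mm by 190 mm) begins 47 mm behind the grasp point.
Start: joints at [-1.277, 0.342, 1.524, -0, 1.275, -0.146], TCP at [223.547, -475.047, 248.741] pointing down, gripper open.
Joint ranges: [-2.53, 2.53], [-0.77, 2.02], [0.04, 2.7], [-1, 4.14], [0.28, 2.66], [-3.11, 3.11]. Speed limits (rad/s): [2.57, 2.57, 3.14, 3.14, 3.14, 3.14].

INTERFACE

Orientations are given as [roll, pitch, yaw] about the fixed x, y, z axes, in that order (R = Rz(yaw) Ry(pitch) Rx(roll)).
In Python, from plant import get_obs, capture, close_job, nose_length gives the robot as it stands.
- The arm moves only by the tool step_arm, never from a script. Its argument "increments" is text: rows parted by semicolons, each of 7 numbers parted by spaces: the turn, a rotation vector about the tool's x, y, z in rad, then the shift along the tool's x, y, z in mm, then the opening, from -1 (shut) to 1 (fully open). A call has 1 to 20 rows; each row is the pose to reach, as a shift and turn from the pose commanded when the call began, along the tool's axes at that moment; what a row does not reach only later rows make up. A row lasts 1/8 s, in which the tool goes at most 62.5 mm and 10.7 degrees, less where a joint would pass 70% of its speed; a pose out of reach is approached as far as the arm can. A call with a gripper value outside its range is refused whole. The fingers move at their own pace and stop on an object; the grip force is fixed at half the most. Time passes only in rows, so rows that repeat a pose let the fingers close. It gives the time, the measured TCP pose, the force and the opening at its end, in the units of the state.
- get_obs(): the state, without advancing time (a new reading comes with each control period).
- capture(name): name is "side" or "top" or "wrist"; returns a dict with "frame" (480x640x3 uint8, red, green, blue), "K" (3x3 intrinsics, pixels), "extrinsics" (4x4, takes a point from world to camera coordinates); the wrist camera has in their place "tool_from_camera" (4x4, takes a point from camera to tool coordinates, whose origin is the TCP and whose axes are the flange's). Camera axes: x right, y down, z forward; pixel columns grow to the right and rows downward; lengths in mm; the calibration is good to about 2 mm. A picture is of the moment at which its call begins: read the wrist's pose just before it. There is no depth.
- close_job(): hands the job in, once; it reports no verdict.
The state is a dict: "time": time; "joint_positions": joint angles; "dq": joint speeds; "tau": joint torques, N m; "tool_pos": TCP position; "tcp_rot": TCP orientation; "contact_force": force on the tool from outside, world axes, zero at the start; "moment": the same for the moment, N m; "grip_width": finger opening in mm.
Only numpy, scipy, OpenCV 4.12 (cv2) and the standard library are available. Lean on these libraries where they do the work, as an engineer would, in place of code of your own. Each camera call takes 0.05 s, during which the arm holds its last target.

TASK

The bench power supply is too wide to grip: walk it forward into its docking cradle with alternate gentle pushes on the two black corner bumpers facing you, never touching the front panel between them and never pushing it with 20 N or more. The dock's end plate has been set by hand, so find by feel where the supply is home: press the left bumper until the push-in contact behind it is all the way in, hold a moment, then do the same on the right. Finally swing the keeper bar shut behind it until the bar lies straight across, and leave everything else on the desk where it is.

Things in the scene. Friction and masses are not known exactly. Their poses are not given: they have to be found in the camera images.
- supply: Grey steel bench power supply, 0.5 to 0.9 kg, slides on the dock's board. Case 100 deep (x) x 160 wide (y) x 60 mm high; origin under the case's centre, on the board; +x goes into the dock, +y is left. On the -x side two smooth black plastic bumpers (20 deep, 26 wide, 3 to 57 mm up). 2 to 8 N on one bumper slides it: it advances and turns about a point 30 to 60 mm beyond its centre on the other side
- front_panel: Black front panel of the supply between the bumpers (104 mm wide), fixed to it, with display, knobs and terminals reaching to x = -64 mm of the supply, 6 mm short of the bumper faces; not to be touched. Origin at the middle of the panel
- bumper_left (a point): Middle of the left bumper's face, 38 mm above the desk; axes as the supply
- bumper_right (a point): Middle of the right bumper's face, 38 mm above the desk; axes as the supply
- back_left (a point): Point of the supply's dock-side face that meets the left contact (supply x = 50, y = +68, z = 26 mm)
- back_right (a point): Point of the supply's dock-side face that meets the right contact (supply x = 50, y = -68, z = 26 mm)
- dock: Fixed cradle on an 8 mm board (x -190 to 110, y -160 to 125 mm). Aluminium rails to 38 mm above the desk, inner faces y = +85 and -85 mm (5 mm play each side), x 8 to 70 mm, mouths flared down to x = -26 mm; beyond them an end plate, set by hand. Origin on the desk; the supply enters along +x and is home with the dock's yaw, y within 5 mm, x +0 to +16 mm by the end plate
- contact_left (a joint): Travel (m) of the left push-in contact, a black block 26 wide x 28 mm high on the end plate at dock y = +68 mm, which the supply's back pushes in: 0 fully out, 0.005 all the way in, then rigid. About 2 N (on top of the supply's own friction) moves it and it stays where pushed. Its face, fully out, is at dock x = 45 to 61 mm: a different place each time, the same for both contacts, not measured
- contact_right (a joint): The same for the right contact at dock y = -68 mm
- keeper (a joint): Angle (rad) of the steel keeper bar, 10 mm thick, 24 to 46 mm above the desk, 80 mm long from its pivot at dock x -78.5, y -132 mm. 0: open, pointing to dock -x and 0.3 rad outward (to -y); grows clockwise from above, inward; 1.87: shut on its end stop, along dock +y, 3.5 to 20 mm behind the docked supply's right bumper. Under 1 N turns it, it stays where left; the supply blocks it if not home
- keeper_tip (a point): Point on the keeper bar's middle line 70 mm from the pivot, 35 mm above the desk; its y axis points along the bar, away from the pivot
- keeper_hinge (a point): The keeper bar's pivot axis, 35 mm above the desk
- flips_0: stack of white card coin holders 53x53x16 mm, left of the dock; leave alone. Origin under its centre
- capsule_1: round clear coin capsule 40 mm, 7 mm high, the farther one left of the dock; leave alone. Origin under its centre
- weight_50: brass calibration weight 18 mm wide, 32 mm high, left of the dock's back wall; leave alone. Origin under its centre
- blower: black rubber blower bulb, 53 mm wide, 107 mm high, standing left of the dock's back wall; leave alone. Origin under its centre
- capsule_2: round clear coin capsule 40 mm, 7 mm high, the nearer one left of the dock; leave alone. Origin under its centre
- calliper: steel vernier calliper 205 mm long, on the robot's side at the right; leave alone. Origin under its centre

How it is judged (in metres and radians):
On the way, in this order (a step that is already met when the one before it is completed fails the run):
1. first, by a push on the left bumper, the left contact is pressed all the way in (more than 4 of 5 mm) (value of joint contact_left above 0.004 m and contact force between the fingers and supply above 2 N and y of the grasp point in the frame of dock above 0 m), for 0.2 s.
2. then, by a push on the right bumper, the right contact is pressed all the way in (more than 4 of 5 mm) (value of joint contact_right above 0.004 m and contact force between the fingers and supply above 2 N and y of the grasp point in the frame of dock below 0 m), for 0.2 s.
At the end, for the whole second after the job is handed in: The supply lies flat and at rest in the dock, square to it within 0.06 rad, both its back points beyond dock x = 46 mm and both contacts pushed in (more than 4 of 5 mm), and the keeper bar is shut (above 1.77 rad of 1.87) (value of joint each of contact_left, contact_right above 0.004 m and x of each of back_left, back_right in the frame of dock above 0.046 m and angle between the x axis of supply and the x axis of dock, either way round below 0.06 rad and value of joint keeper above 1.77 rad and height (world z) of supply below 0.012 m and angle between supply's own z axis and vertical below 0.03 rad and linear speed of supply below 0.01 m/s); the robot touches nothing.
It fails at once if the supply is pushed with 20 N or more (contact force between any of the fingers, the arm and supply above 20 N).
It fails at once if the front panel is touched (more than 1 N) (contact force between any of the fingers, the arm and front_panel above 1 N).
It fails at once if a bystander is moved by more than 20 mm (distance of any of flips_0, capsule_1, weight_50, blower, capsule_2, calliper from where it was at the start of the episode above 0.02 m).
It also fails if it takes over 72 s, if anything falls off the work surface, if the arm or the gripper's body presses on something with over 40 N, if the wrist force passes 120 N, or if a joint passes its speed limit or range.

## Working session

There is one attempt and no reset: what is moved stays moved. The work goes in short steps, Python scripts to look and compute and a tool call to move; the robot and the scene stay as the last step left them, time stands still between calls to the robot, and variables do not carry over. Pictures are saved under pics/ and viewed, and the job is handed in when it is done.

Besides the shell and the picture viewer there is one more tool, called as name(argument=value, ...) on one line, values as JSON. step_arm: Moves the arm, as the interface text tells. Its arguments: {"type":"object","properties":{"increments":{"type":"string"}},"required":["increments"]}

```bash
ls; mkdir -p pics
python3 - <<'E'
from plant import *
import cv2
o=get_obs();print(o);print(nose_length)
for n in("side","top","wrist"):
    c=capture(n);cv2.imwrite(f"pics/{n}0.png",c["frame"][:,:,::-1]);print(n,c["K"],c.get("extrinsics",c.get("tool_from_camera")))
E
```

```text
pics
{'time': 0.0, 'joint_positions': array([-1.27702385e+00,  3.42714420e-01,  1.52499708e+00,  3.21736066e-06,
        1.27542280e+00, -1.46004226e-01]), 'dq': array([-0.00137872, -0.00018604,  0.00096399,  0.00215963, -0.00052421,
        0.00043421]), 'tau': array([-5.21773145e-04, -4.31248462e+01, -2.44215560e+01,  7.16139749e-02,
        5.58968622e-02, -1.13845317e-04]), 'tool_pos': array([ 223.42219108, -474.67557159,  248.0562156 ]), 'tcp_rot': array([-3.14006786e+00, -2.27331591e-04,  4.39775591e-01]), 'contact_force': array([-0.45759004, -0.59720444,  0.77522451]), 'moment': array([-0.00775293,  0.06052236,  0.01743018]), 'grip_width': 91.60022632071077}
22.0
side [[513.44343012   0.         326.69875434]
 [  0.         513.44343012 241.91833023]
 [  0.           0.           1.        ]] [[-7.92487643e-01  6.09881030e-01  2.90944470e-03  4.61055472e+02]
 [ 3.57164937e-01  4.67961231e-01 -8.08359755e-01 -1.17450765e+02]
 [-4.94364787e-01 -6.39575966e-01 -5.88681613e-01  1.37582397e+03]
 [ 0.00000000e+00  0.00000000e+00  0.00000000e+00  1.00000000e+00]]
top [[548.5598697    0.         321.20937004]
 [  0.         548.5598697  237.7764896 ]
 [  0.           0.           1.        ]] [[ 2.81648368e-02 -9.99581894e-01  6.54052629e-03 -7.97277253e+01]
 [-9.91967641e-01 -2.87562909e-02 -1.23179848e-01  5.36971454e+02]
 [ 1.23316427e-01 -3.01865012e-03 -9.92362810e-01  9.33604729e+02]
 [ 0.00000000e+00  0.00000000e+00  0.00000000e+00  1.00000000e+00]]
wrist [[391.62960757   0.         319.28197141]
 [  0.         391.62960757 239.28410608]
 [  0.           0.           1.        ]] [[-2.62564793e-04 -9.68201318e-01 -2.50172219e-01  6.57135306e+01]
 [ 9.99999732e-01 -8.30806503e-05 -7.28002208e-04 -3.43363329e-01]
 [ 6.84068227e-04 -2.50172343e-01  9.68201080e-01 -1.35588345e+02]
 [ 0.00000000e+00  0.00000000e+00  0.00000000e+00  1.00000000e+00]]
```

View pics/top0.png

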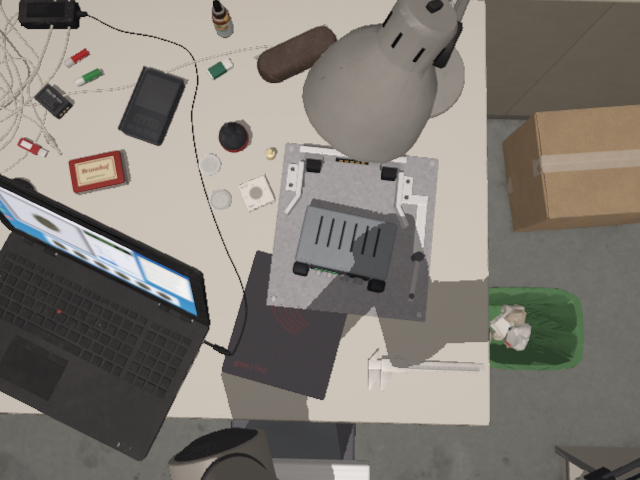

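View pics/side0.png

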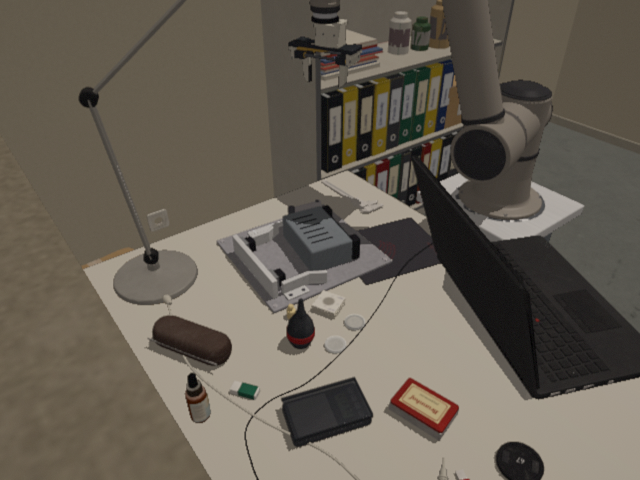

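View pics/wrist0.png

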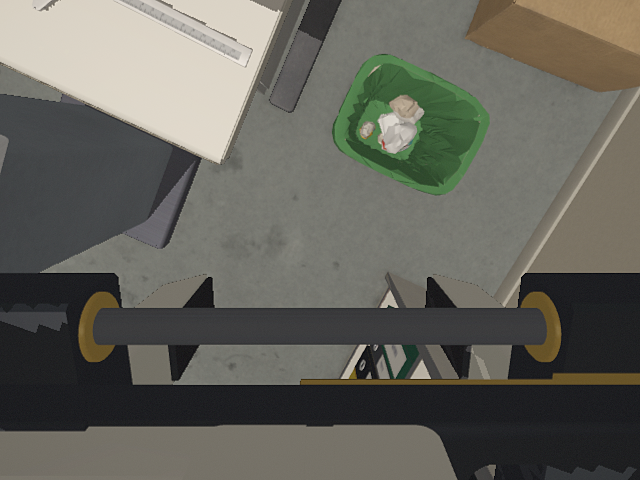

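```bash
cat > h.py <<'E'
import numpy as np,cv2
from plant import *
def ray(c,u,v,z):
    K=c["K"];E=c["extrinsics"];R=E[:3,:3];t=E[:3,3]
    o=-R.T@t;d=R.T@np.linalg.solve(K,[u,v,1.]);return o+d*(z-o[2])/d[2]
def proj(c,p):
    E=c["extrinsics"];q=c["K"]@(E[:3,:3]@np.array(p,float)+E[:3,3]);return q[:2]/q[2]
def crop(c,x,y,w,h,s,name):
    f=c["frame"][y:y+h,x:x+w,::-1];cv2.imwrite(name,cv2.resize(f,None,fx=s,fy=s,interpolation=cv2.INTER_CUBIC))
E
python3 - <<'E'
from h import *
c=capture("top");crop(c,255,135,195,190,3,"pics/t1.png")
c=capture("side");crop(c,210,190,190,130,4,"pics/s1.png")
E
```

```text
(no output)
```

View pics/t1.png

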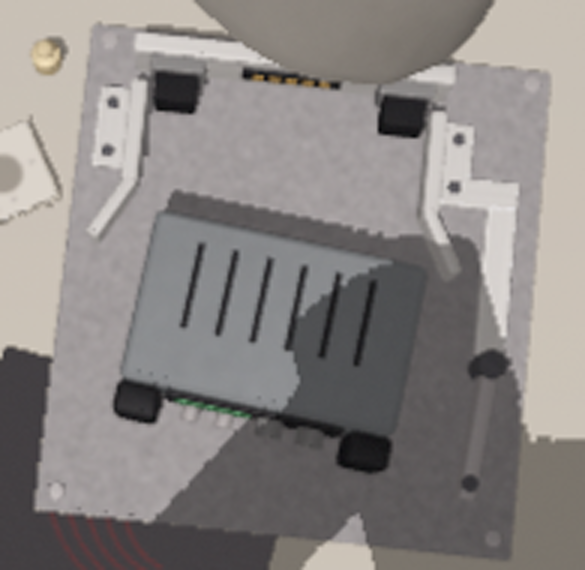

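View pics/s1.png

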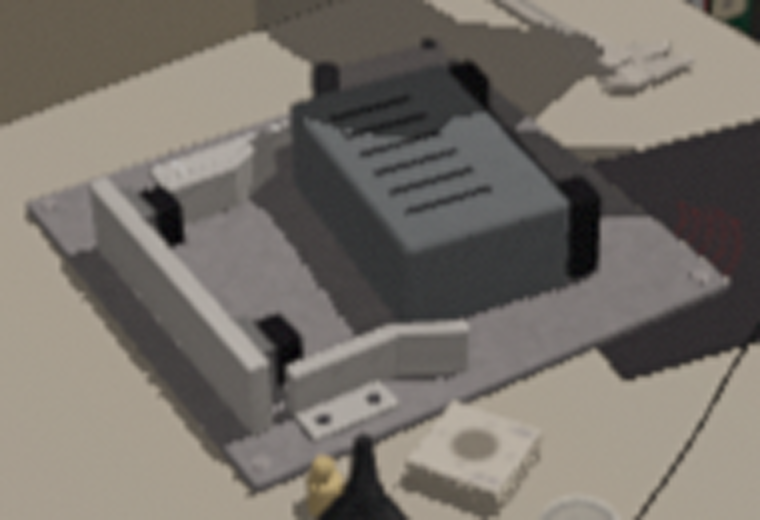

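```bash
cat > fit.py <<'E'
from h import *
def fit(model,pts):
    # rigid 2D: world = R model + t
    m=np.array(model,float);p=np.array(pts)[:,:2];mc=m.mean(0);pc=p.mean(0)
    A=(m-mc).T@(p-pc);th=np.arctan2(A[0,1]-A[1,0],A[0,0]+A[1,1])
    R=np.array([[np.cos(th),-np.sin(th)],[np.sin(th),np.cos(th)]]);t=pc-R@mc
    return th,R,t,(m@R.T+t-p)
E
python3 - <<'E'
from fit import *
c=capture("top")
f=lambda L,z:[ray(c,(x+.5)/3-.5+255,(y+.5)/3-.5+135,z) for x,y in L]
b=f([(95,23),(550,72),(510,558),(35,512)],8)
th,R,t,r=fit([(110,125),(110,-160),(-190,-160),(-190,125)],b);print("dock",th,t,r)
s=f([(165,213),(425,267),(392,433),(122,373)],68)
th2,R2,t2,r2=fit([(50,80),(50,-80),(-50,-80),(-50,80)],s);print("supply",th2,t2,r2)
print("rel",R.T@(t2-t),th2-th)
for n,q in (("bl",(-70,66)),("br",(-70,-66))): print(n,R2@q+t2, R.T@(R2@q+t2-t))
k=f([(488,363),(470,483)],46); print("keep",[R.T@(p[:2]-t) for p in k],[p[:2] for p in k], R@(-78.5,-132)+t)
w=f([(137,400),(366,452)],65);print("bump tops",[R2.T@(p[:2]-t2) for p in w])
E
```

```text
dock -0.07729408060506696 [ 598.91427411 -108.98278987] [[ 0.16960023  2.11886582]
 [ 0.7480222  -1.28161918]
 [-1.9032031  -1.28860689]
 [ 0.98558067  0.45136024]]
supply -0.19021414879766926 [ 529.36412359 -107.60317996] [[ 4.06121103  4.44019565]
 [ 0.6310171  -3.90334645]
 [-2.75976077 -2.47737485]
 [-1.93246735  1.94052565]]
rel [-69.44902414  -3.99497288] -0.11292006819260231
bl [473.10522603 -29.55872823] [-131.5663188    69.47231034]
br [ 448.14809352 -159.1779457 ] [-146.44011157  -61.68702134]
keep [array([ -78.11977766, -129.32778944]), array([-148.00474358, -124.84056169])] [array([ 511.04141674, -231.89225948]), array([ 441.7115973 , -222.02211208])] [ 510.45598917 -234.52713194]
bump tops [array([-60.57315827,  66.97686165]), array([-61.16504226, -65.24574891])]
```

Run:
```python
from h import *
c=capture("top");E=c["extrinsics"];print(-E[:3,:3].T@E[:3,3])
for z in(400,500,600,700):print(z,ray(c,360,160,z),ray(c,360,90,z))
cv2.imwrite("x.png",0*c["frame"])
f=c["frame"][195:300,285:405,::-1];f=cv2.resize(f,None,fx=6,fy=6,interpolation=cv2.INTER_CUBIC)
f=np.clip(f.astype(float)*1.8,0,255).astype(np.uint8);cv2.imwrite("pics/t2.png",f[:600])
w=capture("side");E=w["extrinsics"];print(-E[:3,:3].T@E[:3,3])
```

```text
[419.77502571 -61.43485735 993.14013527]
400 [ 581.66050652 -103.81599209  400.        ] [ 662.62851742 -102.24059915  400.        ]
500 [554.36754973 -96.67077762 500.        ] [621.68482178 -95.36098683 500.        ]
600 [527.07459295 -89.52556316 600.        ] [580.74112614 -88.48137451 600.        ]
700 [499.78163616 -82.38034869 700.        ] [539.7974305 -81.6017622 700.       ]
[1087.48898128  653.71735983  713.6383843 ]
```

View pics/t2.png

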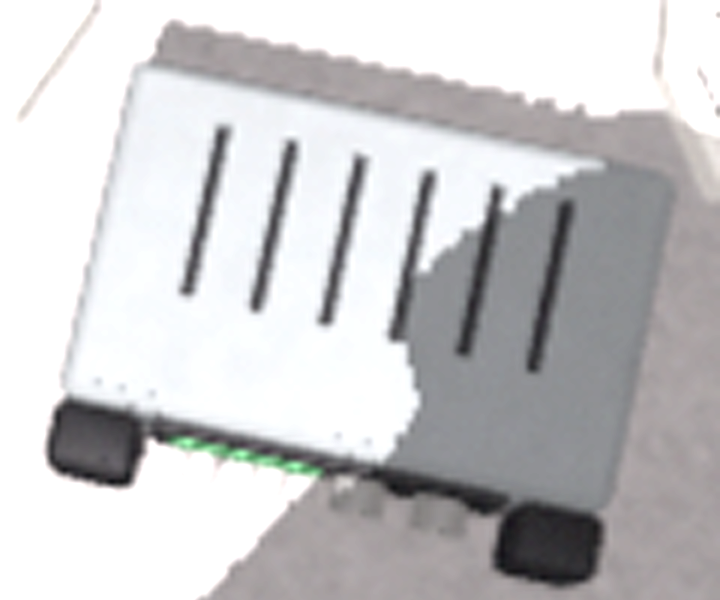

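Run:
```python
from fit import *
c=capture("top");s_=capture("side")
for z in (300,400,450,500,550,600):
  p=ray(c,365,85,z);a=ray(c,305,90,z);b=ray(c,437,90,z);print(z,p[:2],a[:2],b[:2],proj(s_,p),proj(s_,a),proj(s_,b))
f=lambda L,z:[ray(c,(x+.5)/6-.5+285,(y+.5)/6-.5+195,z) for x,y in L]
P=f([(140,66),(672,175),(607,508),(65,398)],68);P=[p[:2] for p in P]
for i in range(4):print(np.linalg.norm(P[i]-P[(i+1)%4]))
th2,R2,t2,r2=fit([(50,80),(50,-80),(-50,-80),(-50,80)],P);print("supply",th2,t2,r2)
B=f([(97,430),(550,540)],65);print([R2.T@(p[:2]-t2) for p in B])
```

```text
300 [ 710.65348651 -115.58460498] [701.33799408 -36.67891796] [ 706.70525938 -210.7046713 ] [231.03693747 152.67376503] [258.5630194  167.69456723] [208.51751716 134.41764733]
400 [ 668.68816867 -107.77236834] [660.71663138 -40.25048136] [ 665.3095561  -189.16937037] [248.72946336  94.43857051] [274.1356851  105.12874307] [227.36110357  81.29778888]
450 [ 647.70550976 -103.86625002] [640.40595003 -42.03626306] [ 644.61170447 -178.40171991] [258.24324064  63.12384053] [282.44116298  71.76007784] [237.59649611  52.44433228]
500 [626.72285084 -99.9601317 ] [620.09526868 -43.82204476] [ 623.91385283 -167.63406945] [268.24795491  30.19318465] [291.12420436  36.87448723] [248.43858945  21.88059294]
550 [605.74019192 -96.05401338] [599.78458733 -45.60782646] [ 603.21600119 -156.86641899] [278.78261314  -4.48178913] [300.21115387   0.36612727] [259.94297424 -10.55013858]
600 [584.75753301 -92.14789505] [579.47390598 -47.39360816] [ 582.51814956 -146.09876853] [289.89046708 -41.04344455] [309.73086543 -37.8809276 ] [272.17224665 -45.02432016]
154.5752549302822
96.61835023707695
155.44297967468347
97.21293154787408
supply -0.17646447821144992 [ 528.43466377 -107.20054231] [[ 2.11880133  2.72110829]
 [ 1.03974416 -2.59684699]
 [-2.3324838  -2.24311157]
 [-0.8260617   2.11885028]]
[array([-55.61553889,  67.49580315]), array([-59.97467927, -63.70153883])]
```

Run:
```python
from h import *
c=capture("top")
def sv(x,y,w,h,n,g=1.2):
    f=c["frame"][y:y+h,x:x+w,::-1];f=cv2.resize(f,None,fx=6,fy=6,interpolation=cv2.INTER_CUBIC)
    cv2.imwrite(n,np.clip(f.astype(float)*g,0,255).astype(np.uint8))
sv(280,140,130,85,"pics/t3.png");sv(375,200,65,100,"pics/t4.png",1.6)
```

```text
(no output)
```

View pics/t3.png

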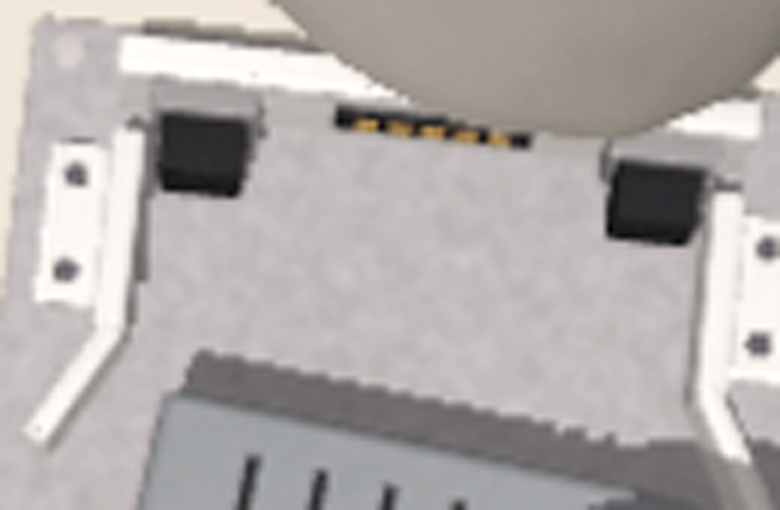

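View pics/t4.png

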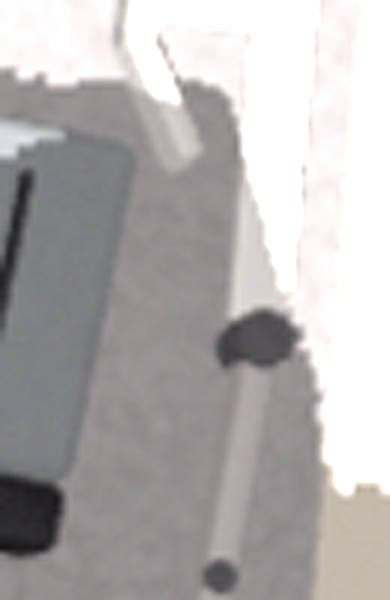

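Run:
```python
from fit import *
c=capture("top")
th=-0.0773;R=np.array([[np.cos(th),-np.sin(th)],[np.sin(th),np.cos(th)]]);t=np.array([598.9,-109.0])
g=lambda x,y,z,X,Y:R.T@(ray(c,(x+.5)/6-.5+X,(y+.5)/6-.5+Y,z)[:2]-t)
for q in [(144,130),(126,320),(716,195),(702,385)]: print(q,g(*q,38,280,140))
for q in [(160,190),(240,197),(607,237),(693,245)]: print("contact bot",q,g(*q,20,280,140),g(*q,12,280,140))
for q in [(260,335),(220,575),(203,600)]: 
  for z in (46,56,66):print("keep",q,z,g(*q,z,375,200))
for q in [(52,170),(170,170)]: print(g(*q,38,375,200))
s=np.array([528.4,-107.2])-t;print(R.T@s)
```

```text
(144, 130) [69.8515766  85.63866852]
(126, 320) [12.08237779 84.63916556]
(716, 195) [ 68.35061756 -85.47032246]
(702, 385) [ 10.79418497 -86.39982127]
contact bot (160, 190) [56.62400375 79.77710132] [58.58785005 80.15679233]
contact bot (240, 197) [57.05674925 55.49176415] [59.02415308 55.67181002]
contact bot (607, 237) [ 56.61613513 -56.0755921 ] [ 58.57991675 -56.81272025]
contact bot (693, 245) [ 56.9349567  -82.15652822] [ 58.90135929 -83.10806278]
keep (260, 335) 46 [ -77.56495328 -130.28107895]
keep (260, 335) 56 [ -78.67036785 -128.55090615]
keep (260, 335) 66 [ -79.77578242 -126.82073336]
keep (220, 575) 46 [-147.58015411 -124.64414882]
keep (220, 575) 56 [-147.94634121 -122.9734913 ]
keep (220, 575) 66 [-148.31252831 -121.30283378]
keep (203, 600) 46 [-155.18825943 -120.40542492]
keep (203, 600) 56 [-155.47411939 -118.77952027]
keep (203, 600) 66 [-155.75997936 -117.15361561]
[-34.73266943 -66.86624955]
[ -31.0534177 -101.3148773]
[-70.42847736  -3.6495995 ]
```

```bash
cat > d.py <<'E'
from fit import *
th=-0.075;R=np.array([[np.cos(th),-np.sin(th)],[np.sin(th),np.cos(th)]]);t=np.array([598.9,-109.0])
def d2w(x,y): return R@np.array([x,y])+t
def w2d(p): return R.T@(np.array(p)[:2]-t)
def st():
    o=get_obs();F=o["contact_force"];print("t %.2f dock TCP"%o["time"],w2d(o["tool_pos"]).round(1),"z %.1f"%o["tool_pos"][2],"rot",o["tcp_rot"].round(3),"F dock",(R.T@F[:2]).round(2),F[2].round(2),"w %.1f"%o["grip_width"])
    return o
E
python3 - <<'E'
from d import *
from scipy.spatial.transform import Rotation as Ro
o=st()
br=np.array([447.9,-159.9]);print("br dock",w2d(br),"bl",w2d([471.1,-29.9]))
tg=np.r_[d2w(*(w2d(br)+[-32,-3])),130]
M=Ro.from_euler("xyz",o["tcp_rot"]).as_matrix()
print(tg,M.T@(tg-o["tool_pos"]), 1.496-o["tcp_rot"][2])
E
```

```text
t 0.60 dock TCP [-346.9 -393.2] z 248.8 rot [3.141 0.    0.44 ] F dock [0.37 0.31] -1.14 w 92.2
br dock [-146.76158943  -62.07129664] bl [-133.3676708    69.30161892]
[ 415.7651687  -160.49381582  130.        ] [ 307.85346976 -202.81371357  118.71951448] 1.0562369104203588
```

step_arm(increments="0 0 -0.13 38 -25 0 -1; 0 0 -0.26 77 -51 10 -1; 0 0 -0.4 115 -76 20 -1; 0 0 -0.53 154 -101 40 -1; 0 0 -0.66 192 -127 60 -1; 0 0 -0.8 231 -152 80 -1; 0 0 -0.93 269 -177 100 -1; 0 0 -1.056 308 -203 119 -1; 0 0 -1.056 308 -203 119 -1; 0 0 -1.056 308 -203 119 -1")

```text
time: 1.85
tool_pos: [416.0, -160.5, 129.9]
tcp_rot: [3.141, 0.001, 1.496]
contact_force: [0.2, -0.9, 0.5]
grip_width: 0.8
```

Run:
```python
from d import *
st()
c=capture("top");crop(c,255,135,195,190,3,"pics/t5.png")
c=capture("side");crop(c,170,100,250,190,3,"pics/s5.png")
```

```text
t 1.85 dock TCP [-178.5  -65.1] z 129.9 rot [3.141e+00 1.000e-03 1.496e+00] F dock [ 0.26 -0.93] 0.53 w 0.8
```

View pics/s5.png

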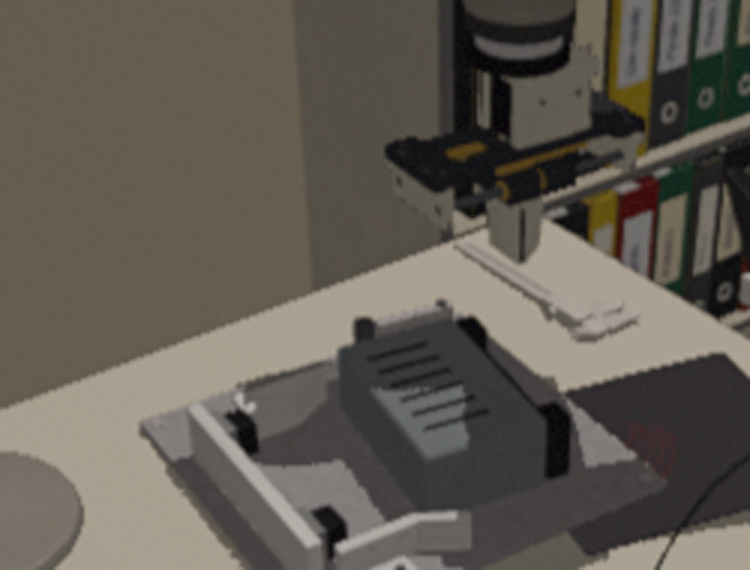

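View pics/t5.png

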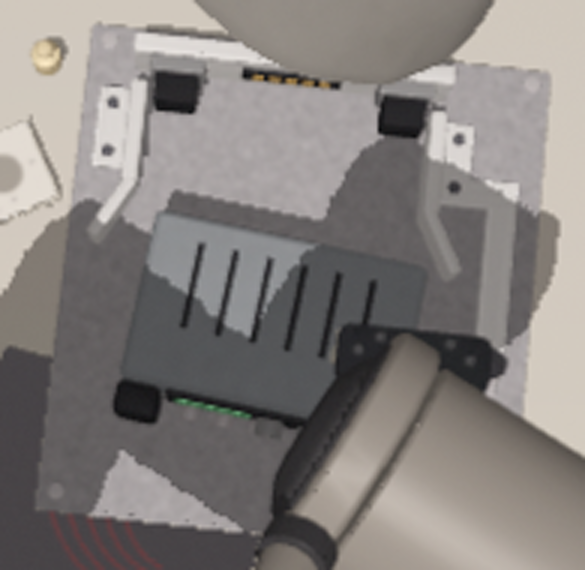

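```bash
python3 - <<'E'
from d import *
c=capture("side")
for dx in (60,80,95):
  for dy in(-37,0,37):
    p=d2w(-178.5+dx,-65+dy);print(dx,dy,[proj(c,[*p,z]).round() for z in (130,150,170,190)])
p=d2w(-178.5,-65);print(proj(c,[*p,108]),(525/3+170,262/3+100))
E
python3 - <<'E'
from d import *
c=capture("side");crop(c,280,90,120,110,6,"pics/s6.png")
E
```

```text
60 -37 [array([311., 178.]), array([311., 171.]), array([311., 163.]), array([311., 155.])]
60 0 [array([320., 185.]), array([320., 177.]), array([319., 169.]), array([319., 161.])]
60 37 [array([329., 192.]), array([329., 184.]), array([329., 176.]), array([329., 168.])]
80 -37 [array([304., 181.]), array([303., 173.]), array([303., 165.]), array([303., 157.])]
80 0 [array([312., 187.]), array([312., 180.]), array([312., 172.]), array([312., 164.])]
80 37 [array([321., 194.]), array([321., 187.]), array([321., 178.]), array([321., 170.])]
95 -37 [array([298., 182.]), array([298., 175.]), array([297., 167.]), array([297., 159.])]
95 0 [array([306., 189.]), array([306., 181.]), array([306., 173.]), array([306., 165.])]
95 37 [array([315., 196.]), array([315., 188.]), array([315., 180.]), array([315., 172.])]
[341.05900284 186.19041612] (345.0, 187.33333333333331)
```

View pics/s6.png

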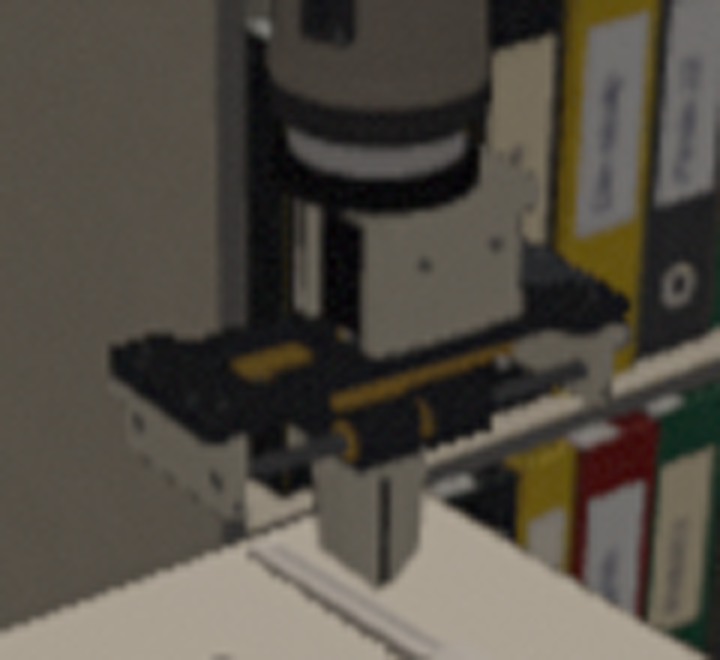

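step_arm(increments="0 0 0 0 0 45 -1; 0 0 0 0 0 87 -1; 0 0 0 0 0 87 -1; 0 0 0 0 4 87 -1; 0 0 0 0 6 87 -1; 0 0 0 0 8 87 -1")

```text
time: 2.8
tool_pos: [424.7, -161.3, 43.9]
tcp_rot: [3.139, 0.001, 1.496]
contact_force: [-0.0, -0.5, 0.2]
grip_width: 0.5
```

step_arm(increments="0 0 0 0 1 0 -1; 0 0 0 0 2 0 -1; 0 0 0 0 3 0 -1; 0 0 0 0 4 0 -1; 0 0 0 0 4 0 -1")

```text
time: 3.42
tool_pos: [427.8, -161.2, 42.7]
tcp_rot: [-3.142, 0.0, 1.496]
contact_force: [-0.9, 0.4, 0.3]
grip_width: 0.3
```

Run:
```python
from d import *
st()
```

```text
t 3.42 dock TCP [-166.7  -64.8] z 42.7 rot [-3.142  0.     1.496] F dock [-0.92  0.29] 0.28 w 0.3
```

step_arm(increments="0 0 0 0 1 0 -1; 0 0 0 0 2 0 -1; 0 0 0 0 3 0 -1; 0 0 0 0 4 0 -1; 0 0 0 0 5 0 -1")

```text
time: 4.05
tool_pos: [432.8, -161.5, 42.7]
tcp_rot: [-3.141, -0.0, 1.496]
contact_force: [-1.9, -0.9, -0.3]
grip_width: 0.9
```

Run:
```python
from d import *
st()
c=capture("side");crop(c,210,160,200,160,4,"pics/s7.png")
```

```text
t 4.05 dock TCP [-161.7  -64.8] z 42.7 rot [-3.141 -0.     1.496] F dock [-1.87 -1.04] -0.26 w 0.9
```

View pics/s7.png

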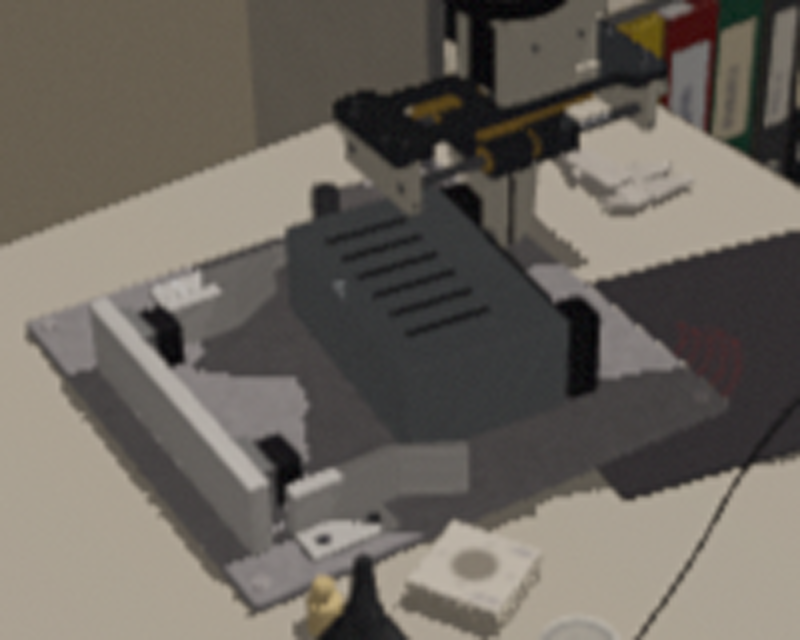

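step_arm(increments="0 0 0 0 1 0 -1; 0 0 0 0 2 0 -1; 0 0 0 0 3 0 -1; 0 0 0 0 4 0 -1")

```text
time: 4.6
tool_pos: [436.8, -161.8, 42.7]
tcp_rot: [3.142, 0.0, 1.496]
contact_force: [-1.9, 0.1, -0.2]
grip_width: 0.7
```

step_arm(increments="0 0 0 0 1 0 -1; 0 0 0 0 2 0 -1; 0 0 0 0 3 0 -1; 0 0 0 0 4 0 -1")

```text
time: 5.1
tool_pos: [440.8, -162.2, 42.7]
tcp_rot: [3.142, 0.0, 1.496]
contact_force: [-3.2, -0.9, -0.2]
grip_width: 0.4
```

Run:
```python
from d import *
st()
c=capture("side");crop(c,210,160,200,160,4,"pics/s8.png")
c=capture("top");crop(c,255,135,195,190,3,"pics/t8.png")
```

```text
t 5.10 dock TCP [-153.7  -64.9] z 42.7 rot [3.142 0.    1.496] F dock [-3.13 -1.17] -0.21 w 0.4
```

View pics/s8.png

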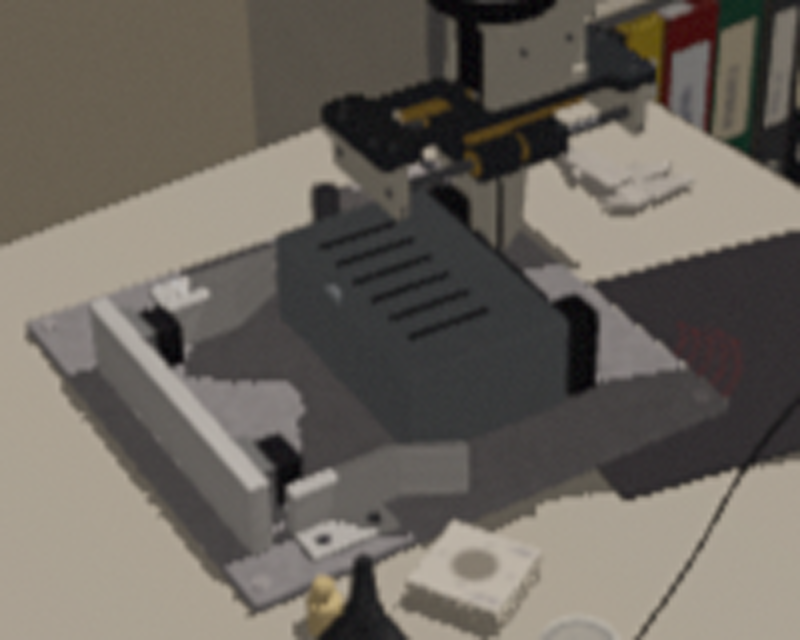

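View pics/t8.png

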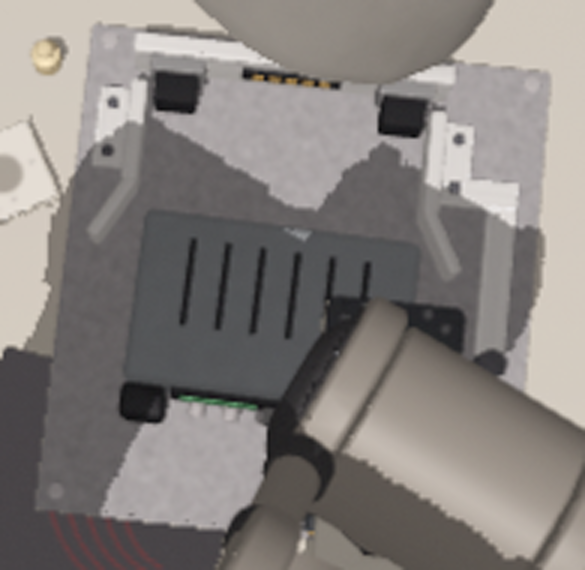

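step_arm(increments="0 0 0 0 1.2 0 -1; 0 0 0 0 2.4 0 -1; 0 0 0 0 3.6 0 -1; 0 0 0 0 4.8 0 -1; 0 0 0 0 6 0 -1; 0 0 0 0 7.2 0 -1; 0 0 0 0 8 0 -1")

```text
time: 6.08
tool_pos: [448.8, -162.7, 42.7]
tcp_rot: [-3.142, 0.0, 1.496]
contact_force: [-2.7, -1.6, 0.7]
grip_width: 0.1
```

Run:
```python
from d import *
st()
c=capture("top");crop(c,285,195,120,95,6,"pics/t9.png")
```

```text
t 6.08 dock TCP [-145.7  -64.8] z 42.7 rot [-3.142  0.     1.496] F dock [-2.58 -1.81] 0.69 w 0.1
```

View pics/t9.png

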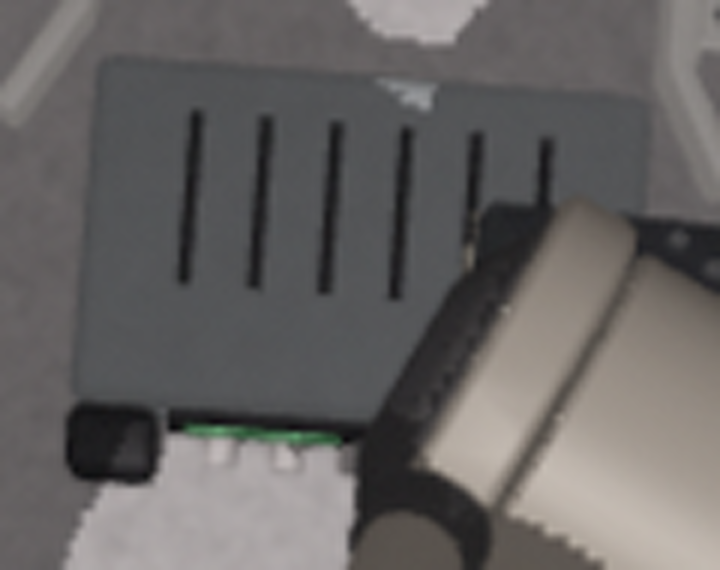

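```bash
cat >> d.py <<'E'
def sup(FL,FR,NL,X,Y,s=6,NR=None):
    c=capture("top");f=lambda x,y:ray(c,(x+.5)/s-.5+X,(y+.5)/s-.5+Y,68)[:2]
    m=[(48.3,77.5),(48.3,-77.5),(-48.3,77.5)];p=[f(*FL),f(*FR),f(*NL)]
    if NR: m.append((-48.3,-77.5));p.append(f(*NR))
    a,Rr,tt,r=fit(m,p);print("supply dock",w2d(tt).round(1),"yaw %.3f"%(a-th),r.round(1).tolist())
    for q in((-70,66),(-70,-66)):print("bumper dock",w2d(Rr@q+tt).round(1))
E
python3 - <<'E'
from d import *
sup((100,58),(652,100),(78,398),285,195)
sup((140,66),(672,175),(65,398),285,195,NR=(607,508))
E
```

```text
supply dock [-59.7  -0.6] yaw 0.030 [[-0.5, -1.4], [0.0, 1.5], [0.4, -0.1]]
bumper dock [-131.6   63.3]
bumper dock [-127.7  -68.6]
supply dock [-70.4  -3.5] yaw -0.101 [[0.0, 0.6], [-0.2, 0.2], [0.4, -0.6], [-0.2, -0.1]]
bumper dock [-133.4   69.3]
bumper dock [-146.7  -62.1]
```

step_arm(increments="0 0 0 2 -20 0 -1; 0 0 0 62 -20 0 -1; 0 0 0 122 -20 0 -1; 0 0 0 131 -20 0 -1; 0 0 0 131 -14 0 -1; 0 0 0 131 -8 0 -1; 0 0 0 131 -6 0 -1; 0 0 0 131 -5 0 -1")

```text
time: 7.22
tool_pos: [453.7, -32.5, 42.6]
tcp_rot: [-3.142, 0.0, 1.494]
contact_force: [1.1, 0.0, 0.0]
grip_width: 0.6
```

step_arm(increments="0 0 0 0 1.2 0 -1; 0 0 0 0 2.4 0 -1; 0 0 0 0 3.6 0 -1; 0 0 0 0 4.8 0 -1; 0 0 0 0 6 0 -1; 0 0 0 0 7.2 0 -1")

```text
time: 7.98
tool_pos: [460.6, -32.1, 42.6]
tcp_rot: [-3.141, -0.0, 1.496]
contact_force: [-3.0, 1.8, 0.9]
grip_width: 0.3
```

Run:
```python
from d import *
st()
c=capture("top");crop(c,285,185,120,95,6,"pics/t10.png")
```

```text
t 7.97 dock TCP [-143.7   66.3] z 42.6 rot [-3.141 -0.     1.496] F dock [-3.09  1.56] 0.89 w 0.3
```

View pics/t10.png

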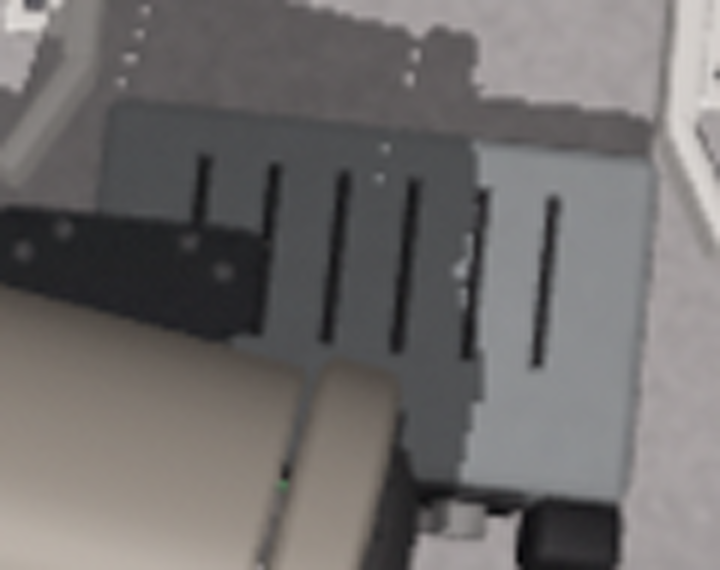

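step_arm(increments="0 0 0 0 1.3 0 -1; 0 0 0 0 2.6 0 -1; 0 0 0 0 3.9 0 -1; 0 0 0 0 5.2 0 -1; 0 0 0 0 6.5 0 -1; 0 0 0 0 7.8 0 -1")

```text
time: 8.78
tool_pos: [468.6, -32.8, 42.7]
tcp_rot: [3.142, 0.0, 1.496]
contact_force: [-1.9, 1.0, -0.5]
grip_width: 0.6
```

Run:
```python
from d import *
st()
c=capture("top");crop(c,285,180,120,95,6,"pics/t11.png")
```

```text
t 8.78 dock TCP [-135.6   66.2] z 42.7 rot [3.142 0.    1.496] F dock [-2.01  0.87] -0.52 w 0.6
```

View pics/t11.png

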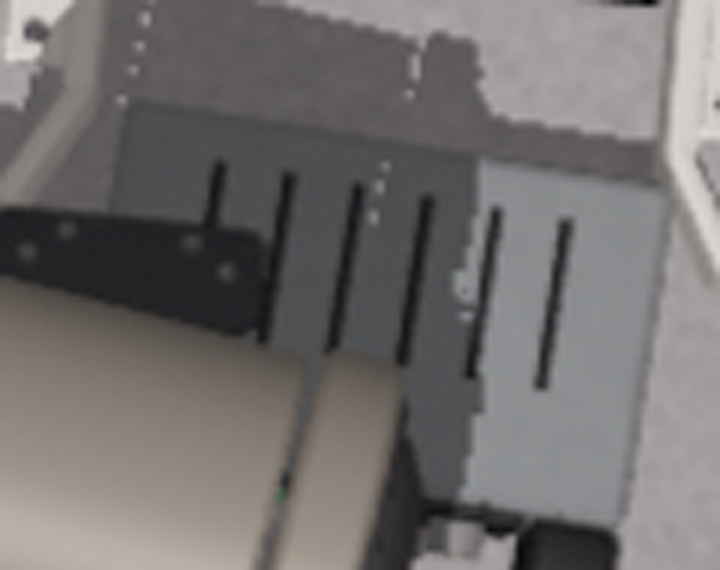

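```bash
python3 - <<'E'
s=open('d.py').read()
s=s[:s.index("def sup")]+'''def sup(X,Y,s=6,**P):
    c=capture("top");f=lambda x,y:ray(c,(x+.5)/s-.5+X,(y+.5)/s-.5+Y,68)[:2]
    M=dict(FL=(48.3,77.5),FR=(48.3,-77.5),NL=(-48.3,77.5),NR=(-48.3,-77.5))
    a,Rr,tt,r=fit([M[k] for k in P],[f(*P[k]) for k in P]);print("supply dock",w2d(tt).round(1),"yaw %.3f"%(a-th),r.round(1).tolist())
    for q in((-70,66),(-70,-66),(50,80),(50,-80)):print("bumpers/front corners dock",w2d(Rr@q+tt).round(1))
'''
open('d.py','w').write(s)
E
python3 - <<'E'
from d import *
sup(285,180,FL=(122,101),FR=(670,185),NR=(618,528))
E
```

```text
supply dock [-52.1  -1.7] yaw -0.055 [[-0.6, -1.9], [-1.0, 1.4], [1.6, 0.4]]
bumpers/front corners dock [-118.4   68.1]
bumpers/front corners dock [-125.6  -63.7]
bumpers/front corners dock [ 2.2 75.5]
bumpers/front corners dock [ -6.6 -84.3]
```

step_arm(increments="0 0 0 -2 -22 0 -1; 0 0 0 -62 -22 0 -1; 0 0 0 -123 -22 0 -1; 0 0 0 -133 -22 0 -1; 0 0 0 -133 -16 0 -1; 0 0 0 -133 -12 0 -1; 0 0 0 -133 -10.5 0 -1; 0 0 0 -133 -9 0 -1")

```text
time: 9.88
tool_pos: [449.8, -163.9, 42.7]
tcp_rot: [-3.141, -0.0, 1.497]
contact_force: [-0.3, -0.3, 0.1]
grip_width: -0.1
```

step_arm(increments="0 0 0 0 1.3 0 -1; 0 0 0 0 2.6 0 -1; 0 0 0 0 3.9 0 -1; 0 0 0 0 5.2 0 -1; 0 0 0 0 6.5 0 -1; 0 0 0 0 7.8 0 -1")

```text
time: 10.62
tool_pos: [457.4, -165.4, 42.7]
tcp_rot: [-3.141, 0.0, 1.496]
contact_force: [-2.6, -0.0, 1.2]
grip_width: 0.2
```

step_arm(increments="0 0 0 0 1.3 0 -1; 0 0 0 0 2.6 0 -1; 0 0 0 0 3.9 0 -1; 0 0 0 0 5.2 0 -1; 0 0 0 0 6.5 0 -1")

```text
time: 11.25
tool_pos: [463.9, -165.9, 42.7]
tcp_rot: [-3.142, 0.0, 1.496]
contact_force: [-3.0, -2.0, 0.1]
grip_width: 0.2
```

Run:
```python
from d import *
st()
c=capture("top");crop(c,285,175,120,95,6,"pics/t12.png")
```

```text
t 11.25 dock TCP [-130.4  -66.8] z 42.7 rot [-3.142  0.     1.496] F dock [-2.84 -2.24] 0.11 w 0.2
```

View pics/t12.png

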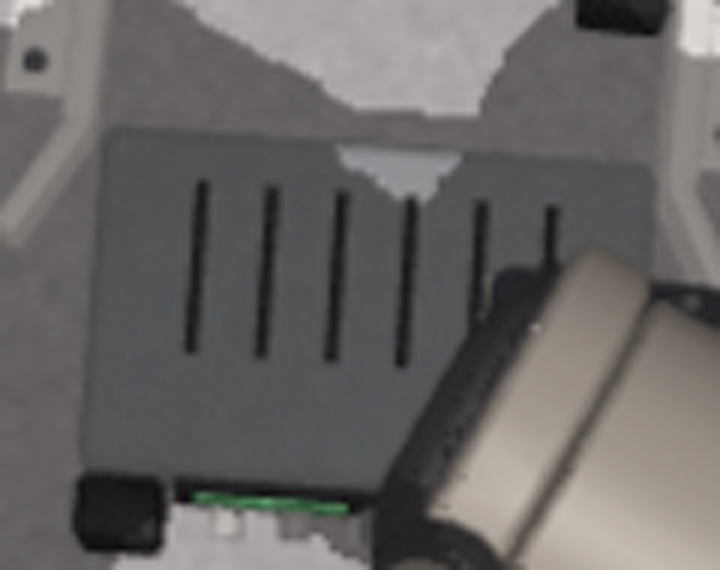

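Run:
```python
from d import *
sup(285,175,FL=(103,129),FR=(657,170),NL=(82,468))
```

```text
supply dock [-45.3  -0.3] yaw 0.031 [[-0.4, -1.8], [-0.0, 2.0], [0.5, -0.2]]
bumpers/front corners dock [-117.3   63.5]
bumpers/front corners dock [-113.3  -68.4]
bumpers/front corners dock [ 2.2 81.2]
bumpers/front corners dock [  7.1 -78.7]
```

step_arm(increments="0 0 0 2 -20 0 -1; 0 0 0 62 -20 0 -1; 0 0 0 123 -20 0 -1; 0 0 0 133 -20 0 -1; 0 0 0 133 -13 0 -1; 0 0 0 133 -8 0 -1; 0 0 0 133 -6.5 0 -1; 0 0 0 133 -5 0 -1")

```text
time: 12.35
tool_pos: [468.9, -33.7, 42.6]
tcp_rot: [-3.141, 0.0, 1.494]
contact_force: [0.1, -0.2, 0.7]
grip_width: 0.6
```

step_arm(increments="0 0 0 0 1.4 0 -1; 0 0 0 0 2.8 0 -1; 0 0 0 0 4.2 0 -1; 0 0 0 0 5.6 0 -1; 0 0 0 0 7 0 -1; 0 0 0 0 8.4 0 -1")

```text
time: 13.1
tool_pos: [477.1, -33.4, 42.6]
tcp_rot: [-3.141, -0.0, 1.496]
contact_force: [-3.8, 1.4, 0.2]
grip_width: 0.4
```

step_arm(increments="0 0 0 0 1.4 0 -1; 0 0 0 0 2.8 0 -1; 0 0 0 0 4.2 0 -1; 0 0 0 0 5.6 0 -1; 0 0 0 0 7 0 -1; 0 0 0 0 8 0 -1")

```text
time: 13.85
tool_pos: [485.3, -34.1, 42.7]
tcp_rot: [3.142, 0.0, 1.496]
contact_force: [-3.0, 1.7, -0.1]
grip_width: 0.8
```

Run:
```python
from d import *
st()
c=capture("top");crop(c,285,165,120,95,6,"pics/t13.png")
```

```text
t 13.85 dock TCP [-118.9   66.2] z 42.7 rot [3.142 0.    1.496] F dock [-3.1  1.5] -0.09 w 0.8
```

View pics/t13.png

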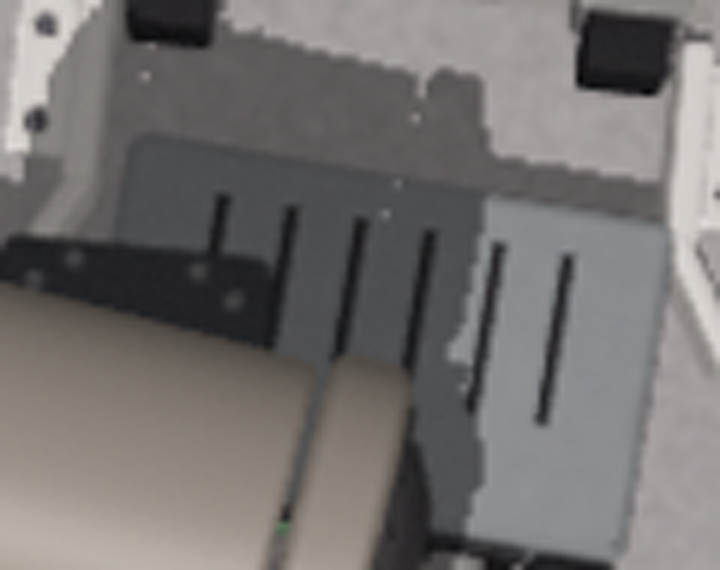

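step_arm(increments="0 0 0 -2 -24 0 -1; 0 0 0 -62 -24 0 -1; 0 0 0 -123 -24 0 -1; 0 0 0 -133 -24 0 -1; 0 0 0 -133 -18 0 -1; 0 0 0 -133 -14 0 -1; 0 0 0 -133 -12.5 0 -1; 0 0 0 -133 -11 0 -1")

```text
time: 14.9
tool_pos: [464.5, -165.0, 42.7]
tcp_rot: [-3.141, -0.0, 1.497]
contact_force: [-0.4, 0.7, 0.3]
grip_width: 0.4
```

step_arm(increments="0 0 0 0 1.4 0 -1; 0 0 0 0 2.8 0 -1; 0 0 0 0 4.2 0 -1; 0 0 0 0 5.6 0 -1; 0 0 0 0 7 0 -1; 0 0 0 0 8.4 0 -1")

```text
time: 15.65
tool_pos: [472.7, -166.6, 42.7]
tcp_rot: [-3.142, 0.0, 1.496]
contact_force: [-3.5, -0.9, -0.5]
grip_width: 0.4
```

step_arm(increments="0 0 0 0 1.4 0 -1; 0 0 0 0 2.8 0 -1; 0 0 0 0 4.2 0 -1; 0 0 0 0 5.6 0 -1; 0 0 0 0 7 0 -1; 0 0 0 0 8 0 -1")

```text
time: 16.4
tool_pos: [480.7, -167.2, 42.7]
tcp_rot: [3.142, 0.0, 1.496]
contact_force: [-2.7, -1.1, 0.1]
grip_width: 0.2
```

Run:
```python
from d import *
st()
c=capture("top");crop(c,285,160,120,95,6,"pics/t14.png")
```

```text
t 16.40 dock TCP [-113.5  -66.8] z 42.7 rot [3.142 0.    1.496] F dock [-2.6  -1.35] 0.06 w 0.2
```

View pics/t14.png

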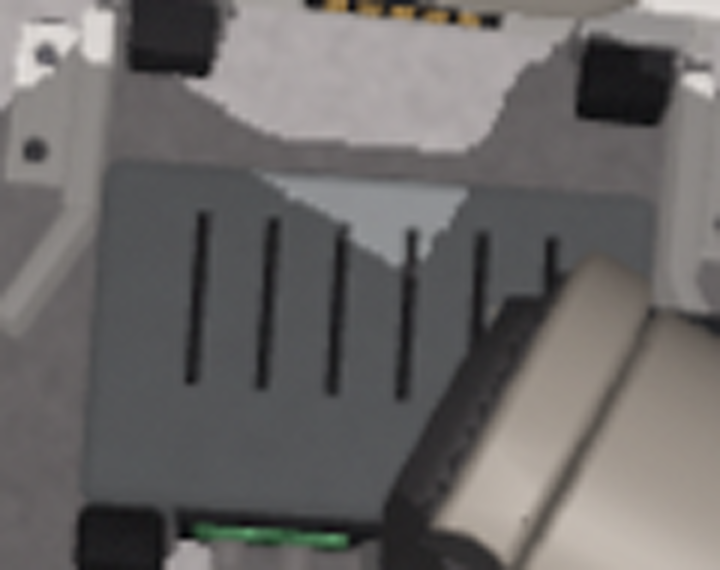

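Run:
```python
from d import *
sup(285,160,FL=(106,161),FR=(657,202),NL=(83,500))
```

```text
supply dock [-28.6   1. ] yaw 0.031 [[-0.6, -1.4], [-0.2, 1.8], [0.8, -0.4]]
bumpers/front corners dock [-100.6   64.8]
bumpers/front corners dock [-96.6 -67.1]
bumpers/front corners dock [18.9 82.5]
bumpers/front corners dock [ 23.8 -77.4]
```

step_arm(increments="0 0 0 2 -20 0 -1; 0 0 0 62 -20 0 -1; 0 0 0 123 -20 0 -1; 0 0 0 133 -20 0 -1; 0 0 0 133 -13 0 -1; 0 0 0 133 -8 0 -1; 0 0 0 133 -6.5 0 -1; 0 0 0 133 -5 0 -1")

```text
time: 17.5
tool_pos: [485.6, -35.0, 42.6]
tcp_rot: [-3.141, 0.0, 1.494]
contact_force: [0.3, 0.2, -0.4]
grip_width: 0.1
```

step_arm(increments="0 0 0 0 1.4 0 -1; 0 0 0 0 2.8 0 -1; 0 0 0 0 4.2 0 -1; 0 0 0 0 5.6 0 -1; 0 0 0 0 7 0 -1; 0 0 0 0 8.4 0 -1")

```text
time: 18.25
tool_pos: [493.9, -34.7, 42.6]
tcp_rot: [-3.141, -0.0, 1.496]
contact_force: [-2.7, 1.5, 0.1]
grip_width: 0.7
```

step_arm(increments="0 0 0 0 1.4 0 -1; 0 0 0 0 2.8 0 -1; 0 0 0 0 4.2 0 -1; 0 0 0 0 5.6 0 -1; 0 0 0 0 7 0 -1")

```text
time: 18.88
tool_pos: [501.0, -35.3, 42.7]
tcp_rot: [3.142, 0.0, 1.496]
contact_force: [-3.3, 1.5, 0.2]
grip_width: 0.3
```

Run:
```python
from d import *
st()
c=capture("top");crop(c,285,150,120,95,6,"pics/t15.png")
```

```text
t 18.88 dock TCP [-103.1   66.2] z 42.7 rot [3.142 0.    1.496] F dock [-3.36  1.23] 0.22 w 0.3
```

View pics/t15.png

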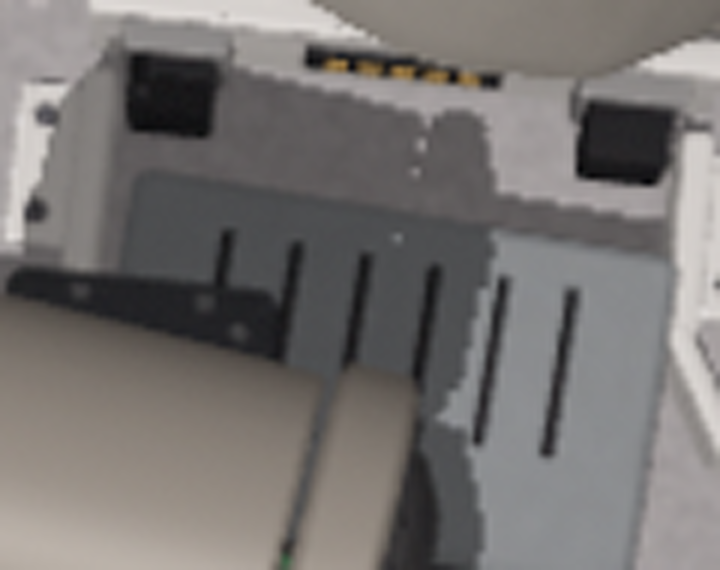

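step_arm(increments="0 0 0 -2 -24 0 -1; 0 0 0 -62 -24 0 -1; 0 0 0 -123 -24 0 -1; 0 0 0 -133 -24 0 -1; 0 0 0 -133 -18 0 -1; 0 0 0 -133 -14 0 -1; 0 0 0 -133 -12.5 0 -1; 0 0 0 -133 -11 0 -1")

```text
time: 19.92
tool_pos: [480.3, -166.1, 42.7]
tcp_rot: [-3.141, 0.0, 1.497]
contact_force: [0.2, -0.9, 0.2]
grip_width: 0.3
```

step_arm(increments="0 0 0 0 1.4 0 -1; 0 0 0 0 2.8 0 -1; 0 0 0 0 4.2 0 -1; 0 0 0 0 5.6 0 -1; 0 0 0 0 7 0 -1; 0 0 0 0 8.4 0 -1")

```text
time: 20.68
tool_pos: [488.4, -167.7, 42.7]
tcp_rot: [-3.141, 0.0, 1.496]
contact_force: [-3.0, -0.5, -0.4]
grip_width: 0.5
```

step_arm(increments="0 0 0 0 1.4 0 -1; 0 0 0 0 2.8 0 -1; 0 0 0 0 4.2 0 -1; 0 0 0 0 5.6 0 -1; 0 0 0 0 7 0 -1; 0 0 0 0 8 0 -1")

```text
time: 21.42
tool_pos: [496.4, -168.3, 42.7]
tcp_rot: [-3.142, 0.0, 1.496]
contact_force: [-2.9, -1.4, 0.1]
grip_width: 0.6
```

Run:
```python
from d import *
st()
c=capture("top");crop(c,285,145,120,95,6,"pics/t16.png")
```

```text
t 21.43 dock TCP [-97.8 -66.9] z 42.7 rot [-3.142  0.     1.496] F dock [-2.77 -1.65] 0.06 w 0.6
```

View pics/t16.png

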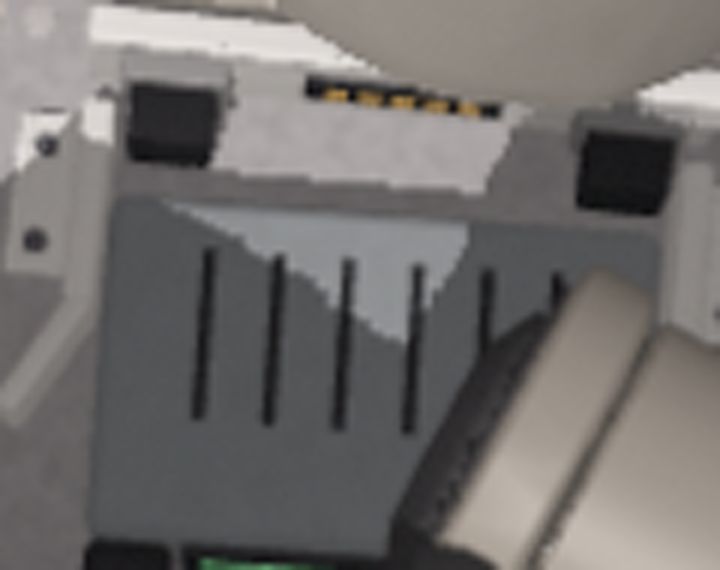

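Run:
```python
from d import *
sup(285,145,FL=(110,198),FR=(661,240),NL=(90,537))
```

```text
supply dock [-13.2   1.1] yaw 0.032 [[-0.9, -1.7], [0.0, 1.8], [0.9, -0.1]]
bumpers/front corners dock [-85.3  64.8]
bumpers/front corners dock [-81.1 -67.1]
bumpers/front corners dock [34.2 82.7]
bumpers/front corners dock [ 39.3 -77.2]
```

step_arm(increments="0 0 0 2 -20 0 -1; 0 0 0 62 -20 0 -1; 0 0 0 123 -20 0 -1; 0 0 0 133 -20 0 -1; 0 0 0 133 -13 0 -1; 0 0 0 133 -8 0 -1; 0 0 0 133 -6.5 0 -1; 0 0 0 133 -5 0 -1")

```text
time: 22.52
tool_pos: [501.4, -36.2, 42.6]
tcp_rot: [-3.141, 0.0, 1.494]
contact_force: [-0.0, 0.6, -0.2]
grip_width: 0.0
```

step_arm(increments="0 0 0 0 1.4 0 -1; 0 0 0 0 2.8 0 -1; 0 0 0 0 4.2 0 -1; 0 0 0 0 5.6 0 -1; 0 0 0 0 7 0 -1; 0 0 0 0 8.4 0 -1")

```text
time: 23.28
tool_pos: [509.6, -35.8, 42.6]
tcp_rot: [-3.141, -0.0, 1.496]
contact_force: [-2.1, 1.2, 0.7]
grip_width: 0.4
```

step_arm(increments="0 0 0 0 1.4 0 -1; 0 0 0 0 2.8 0 -1; 0 0 0 0 4.2 0 -1; 0 0 0 0 5 0 -1")

```text
time: 23.78
tool_pos: [514.8, -36.3, 42.7]
tcp_rot: [3.142, 0.0, 1.496]
contact_force: [-3.9, 1.1, 0.2]
grip_width: 0.7
```

Run:
```python
from d import *
st()
c=capture("top");crop(c,285,140,120,95,6,"pics/t17.png")
```

```text
t 23.77 dock TCP [-89.3  66.1] z 42.7 rot [3.142 0.    1.496] F dock [-3.92  0.79] 0.22 w 0.7
```

View pics/t17.png

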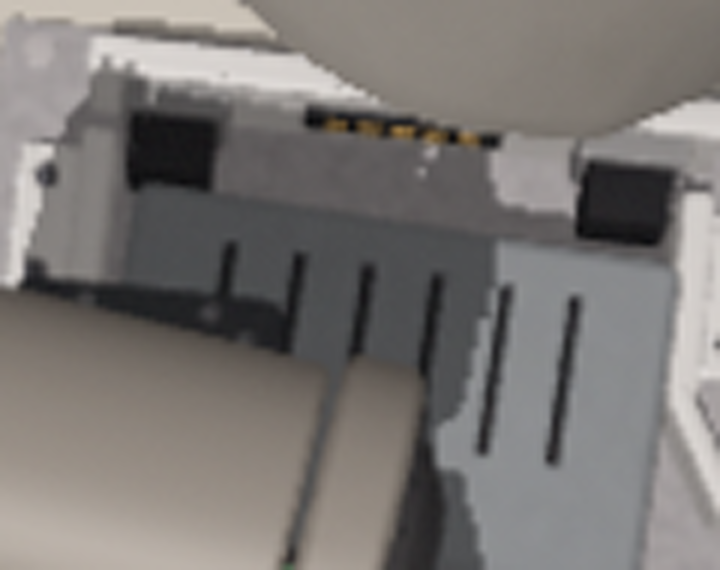

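step_arm(increments="0 0 0 -2 -22 0 -1; 0 0 0 -62 -22 0 -1; 0 0 0 -123 -22 0 -1; 0 0 0 -133 -22 0 -1; 0 0 0 -133 -15 0 -1; 0 0 0 -133 -12 0 -1; 0 0 0 -133 -10.5 0 -1; 0 0 0 -133 -9 0 -1")

```text
time: 24.82
tool_pos: [496.0, -167.3, 42.7]
tcp_rot: [-3.141, 0.0, 1.497]
contact_force: [0.7, 0.1, 1.3]
grip_width: 0.4
```

step_arm(increments="0 0 0 0 1.3 0 -1; 0 0 0 0 2.6 0 -1; 0 0 0 0 3.9 0 -1; 0 0 0 0 5.2 0 -1; 0 0 0 0 6.5 0 -1; 0 0 0 0 7.5 0 -1")

```text
time: 25.58
tool_pos: [503.2, -168.9, 42.7]
tcp_rot: [-3.141, 0.0, 1.496]
contact_force: [-2.1, -0.5, 1.5]
grip_width: 0.4
```

step_arm(increments="0 0 0 0 1.2 0 -1; 0 0 0 0 2.4 0 -1; 0 0 0 0 3.6 0 -1; 0 0 0 0 4.5 0 -1")

```text
time: 26.08
tool_pos: [507.7, -169.2, 42.7]
tcp_rot: [-3.142, 0.0, 1.496]
contact_force: [-3.6, -1.0, 0.1]
grip_width: 0.5
```

Run:
```python
from d import *
st()
c=capture("top");crop(c,285,140,120,95,6,"pics/t18.png")
```

```text
t 26.07 dock TCP [-86.4 -66.8] z 42.7 rot [-3.142  0.     1.496] F dock [-3.56 -1.22] 0.1 w 0.5
```

View pics/t18.png

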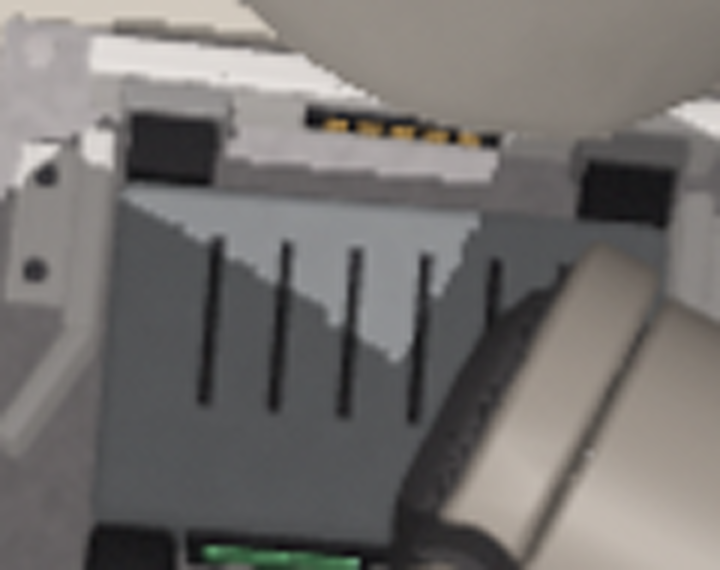

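step_arm(increments="0 0 0 2 -18 0 -1; 0 0 0 62 -18 0 -1; 0 0 0 123 -18 0 -1; 0 0 0 133 -18 0 -1; 0 0 0 133 -12 0 -1; 0 0 0 133 -8 0 -1; 0 0 0 133 -6.5 0 -1; 0 0 0 133 -5 0 -1")

```text
time: 27.12
tool_pos: [512.8, -37.1, 42.6]
tcp_rot: [-3.142, 0.0, 1.494]
contact_force: [-0.4, -0.4, -0.6]
grip_width: 0.5
```

step_arm(increments="0 0 0 0 1.2 0 -1; 0 0 0 0 2.4 0 -1; 0 0 0 0 3.6 0 -1; 0 0 0 0 4.8 0 -1; 0 0 0 0 6 0 -1")

```text
time: 27.75
tool_pos: [518.2, -36.3, 42.5]
tcp_rot: [-3.14, -0.0, 1.496]
contact_force: [-2.6, 2.0, -0.6]
grip_width: 0.9
```

step_arm(increments="0 0 0 0 1 0 -1; 0 0 0 0 2 0 -1; 0 0 0 0 2 0 -1")

```text
time: 28.12
tool_pos: [520.7, -36.8, 42.7]
tcp_rot: [3.142, 0.0, 1.496]
contact_force: [-2.8, 0.6, -0.3]
grip_width: 0.0
```

Run:
```python
from d import *
st()
```

```text
t 28.12 dock TCP [-83.4  66.2] z 42.7 rot [3.142 0.    1.496] F dock [-2.79  0.35] -0.32 w 0.0
```

step_arm(increments="0 0 0 0 0.5 0 -1; 0 0 0 0 1 0 -1")

```text
time: 28.38
tool_pos: [521.6, -36.8, 42.7]
tcp_rot: [-3.141, 0.0, 1.496]
contact_force: [-3.5, 1.5, 0.6]
grip_width: 0.5
```

step_arm(increments="0 0 0 0 0.5 0 -1; 0 0 0 0 1 0 -1")

```text
time: 28.62
tool_pos: [522.0, -36.8, 42.6]
tcp_rot: [-3.14, -0.0, 1.496]
contact_force: [-7.6, 0.8, 2.8]
grip_width: 0.6
```

step_arm(increments="0 0 0 0 0.5 0 -1; 0 0 0 0 1 0 -1")

```text
time: 28.88
tool_pos: [522.7, -36.7, 42.6]
tcp_rot: [-3.139, -0.0, 1.496]
contact_force: [-6.1, 1.6, 2.4]
grip_width: 0.3
```

step_arm(increments="0 0 0 0 0.5 0 -1; 0 0 0 0 0.8 0 -1")

```text
time: 29.12
tool_pos: [523.5, -36.7, 42.6]
tcp_rot: [-3.139, -0.0, 1.496]
contact_force: [-5.9, 2.2, 2.4]
grip_width: 0.5
```

step_arm(increments="0 0 0 0 0.4 0 -1; 0 0 0 0 0.8 0 -1")

```text
time: 29.38
tool_pos: [524.3, -36.8, 42.6]
tcp_rot: [-3.139, -0.0, 1.496]
contact_force: [-6.2, 3.4, 1.9]
grip_width: 0.3
```

step_arm(increments="0 0 0 0 0.4 0 -1; 0 0 0 0 0.8 0 -1")

```text
time: 29.62
tool_pos: [525.1, -36.8, 42.6]
tcp_rot: [-3.139, -0.0, 1.496]
contact_force: [-6.3, 2.6, 1.3]
grip_width: 0.2
```

step_arm(increments="0 0 0 0 0.3 0 -1; 0 0 0 0 0.6 0 -1")

```text
time: 29.88
tool_pos: [525.7, -36.8, 42.5]
tcp_rot: [-3.139, -0.0, 1.496]
contact_force: [-6.9, 2.7, 2.3]
grip_width: 0.5
```

step_arm(increments="0 0 0 0 0.3 0 -1; 0 0 0 0 0.5 0 -1")

```text
time: 30.12
tool_pos: [526.2, -36.9, 42.5]
tcp_rot: [-3.139, -0.0, 1.496]
contact_force: [-6.3, 2.2, 2.3]
grip_width: 0.6
```

step_arm(increments="0 0 0 0 0.3 0 -1; 0 0 0 0 0.5 0 -1")

```text
time: 30.38
tool_pos: [526.5, -36.9, 42.5]
tcp_rot: [-3.139, -0.0, 1.496]
contact_force: [-7.3, 2.7, 2.7]
grip_width: 0.8
```

step_arm(increments="0 0 0 0 0.3 0 -1; 0 0 0 0 0.5 0 -1")

```text
time: 30.62
tool_pos: [526.7, -36.9, 42.5]
tcp_rot: [-3.138, -0.0, 1.496]
contact_force: [-8.3, 1.4, 4.1]
grip_width: 0.5
```

step_arm(increments="0 0 0 0 0.4 0 -1; 0 0 0 0 0.4 0 -1")

```text
time: 30.88
tool_pos: [526.7, -36.9, 42.4]
tcp_rot: [-3.137, -0.0, 1.496]
contact_force: [-9.6, 2.3, 3.3]
grip_width: 0.5
```

step_arm(increments="0 0 0 0 0.3 0 -1; 0 0 0 0 0.3 0 -1; 0 0 0 0 0.3 0 -1")

```text
time: 31.25
tool_pos: [526.7, -36.9, 42.4]
tcp_rot: [-3.137, -0.0, 1.496]
contact_force: [-10.1, 1.8, 3.6]
grip_width: 0.5
```

Run:
```python
from d import *
st()
c=capture("top");crop(c,285,140,120,95,6,"pics/t19.png")
```

```text
t 31.25 dock TCP [-77.4  66.5] z 42.4 rot [-3.137 -0.     1.496] F dock [-10.18   1.04] 3.61 w 0.5
```

View pics/t19.png

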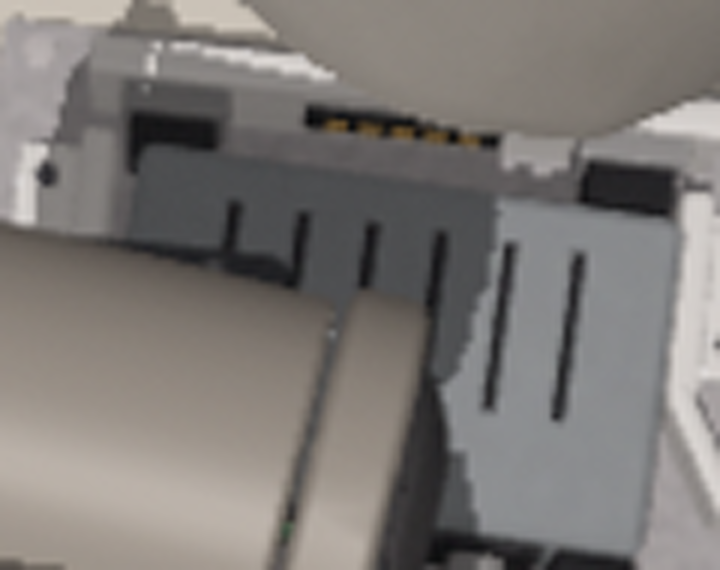

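step_arm(increments="0 0 0 -1 -10 0 -1; 0 0 0 -40 -22 0 -1; 0 0 0 -100 -22 0 -1; 0 0 0 -133 -22 0 -1; 0 0 0 -133 -18 0 -1; 0 0 0 -133 -14 0 -1; 0 0 0 -133 -12.5 0 -1; 0 0 0 -133 -11 0 -1")

```text
time: 32.3
tool_pos: [508.2, -168.2, 42.7]
tcp_rot: [3.142, 0.0, 1.497]
contact_force: [0.0, 0.3, -0.7]
grip_width: 0.2
```

step_arm(increments="0 0 0 0 1 0 -1; 0 0 0 0 2 0 -1; 0 0 0 0 3 0 -1")

```text
time: 32.67
tool_pos: [510.7, -169.2, 42.7]
tcp_rot: [-3.141, -0.0, 1.496]
contact_force: [-2.3, -0.4, 0.8]
grip_width: 0.5
```

step_arm(increments="0 0 0 0 0.8 0 -1; 0 0 0 0 1.6 0 -1")

```text
time: 32.92
tool_pos: [511.4, -169.4, 42.5]
tcp_rot: [-3.139, -0.0, 1.496]
contact_force: [-5.5, -0.8, 2.3]
grip_width: 0.4
```

Run:
```python
from d import *
st()
```

```text
t 32.92 dock TCP [-82.8 -66.8] z 42.5 rot [-3.139 -0.     1.496] F dock [-5.39 -1.18] 2.34 w 0.4
```

step_arm(increments="0 0 0 0 0.5 0 -1; 0 0 0 0 1 0 -1")

```text
time: 33.17
tool_pos: [512.3, -169.6, 42.4]
tcp_rot: [-3.139, -0.0, 1.496]
contact_force: [-5.6, -1.3, 0.3]
grip_width: 0.4
```

step_arm(increments="0 0 0 0 0.5 0 -1; 0 0 0 0 1 0 -1")

```text
time: 33.42
tool_pos: [513.3, -169.7, 42.3]
tcp_rot: [-3.139, -0.0, 1.496]
contact_force: [-4.6, -1.8, 1.1]
grip_width: 0.3
```

step_arm(increments="0 0 0 0 0.5 0 -1; 0 0 0 0 0.8 0 -1")

```text
time: 33.67
tool_pos: [514.2, -169.8, 42.3]
tcp_rot: [-3.139, -0.0, 1.496]
contact_force: [-4.7, -1.8, 0.8]
grip_width: 0.5
```

step_arm(increments="0 0 0 0 0.4 0 -1; 0 0 0 0 0.6 0 -1")

```text
time: 33.92
tool_pos: [514.8, -169.8, 42.3]
tcp_rot: [-3.139, -0.0, 1.496]
contact_force: [-5.3, -2.8, 0.1]
grip_width: 0.3
```

step_arm(increments="0 0 0 0 0.3 0 -1; 0 0 0 0 0.5 0 -1")

```text
time: 34.17
tool_pos: [515.2, -169.9, 42.3]
tcp_rot: [-3.139, -0.0, 1.496]
contact_force: [-5.5, -2.6, 1.1]
grip_width: 0.4
```

step_arm(increments="0 0 0 0 0.3 0 -1; 0 0 0 0 0.5 0 -1")

```text
time: 34.42
tool_pos: [515.7, -169.9, 42.3]
tcp_rot: [-3.139, -0.0, 1.496]
contact_force: [-5.6, -1.8, 1.0]
grip_width: 0.7
```

step_arm(increments="0 0 0 0 0.3 0 -1; 0 0 0 0 0.5 0 -1")

```text
time: 34.67
tool_pos: [516.1, -170.0, 42.3]
tcp_rot: [-3.139, -0.0, 1.496]
contact_force: [-5.5, -1.6, -0.2]
grip_width: 0.8
```

step_arm(increments="0 0 0 0 0.3 0 -1; 0 0 0 0 0.5 0 -1")

```text
time: 34.92
tool_pos: [516.4, -170.0, 42.3]
tcp_rot: [-3.138, -0.0, 1.496]
contact_force: [-7.0, -1.8, 2.3]
grip_width: 0.3
```

step_arm(increments="0 0 0 0 0.4 0 -1; 0 0 0 0 0.4 0 -1")

```text
time: 35.17
tool_pos: [516.4, -169.9, 42.3]
tcp_rot: [-3.137, -0.001, 1.496]
contact_force: [-6.9, -2.0, 2.2]
grip_width: 0.7
```

step_arm(increments="0 0 0 0 0.4 0 -1; 0 0 0 0 0.4 0 -1; 0 0 0 0 0.4 0 -1")

```text
time: 35.55
tool_pos: [516.4, -169.9, 42.2]
tcp_rot: [-3.137, -0.001, 1.496]
contact_force: [-8.8, -1.5, 3.6]
grip_width: -0.1
```

Run:
```python
from d import *
st()
c=capture("top");crop(c,285,135,155,125,5,"pics/t20.png")
c=capture("side");crop(c,210,160,200,160,4,"pics/s20.png")
```

```text
t 35.55 dock TCP [-77.7 -66.9] z 42.2 rot [-3.137e+00 -1.000e-03  1.496e+00] F dock [-8.68 -2.17] 3.65 w -0.1
```

View pics/t20.png

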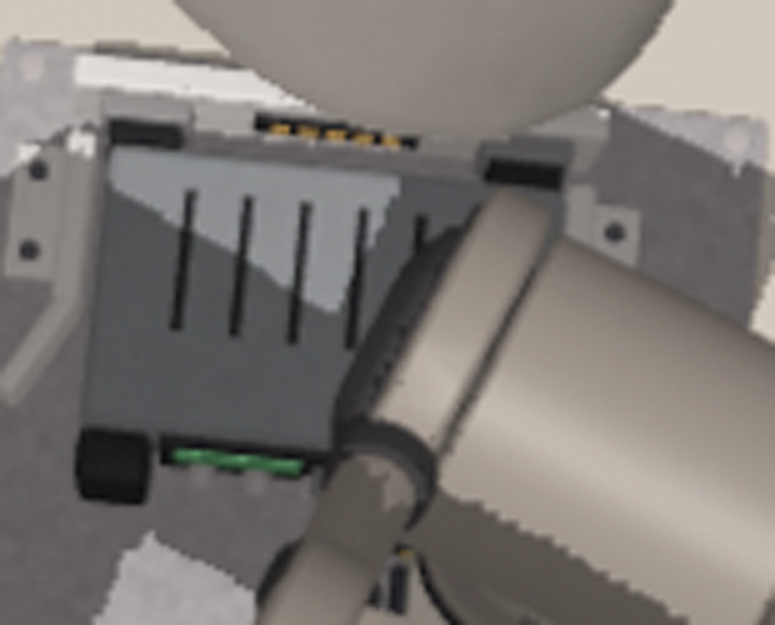

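View pics/s20.png

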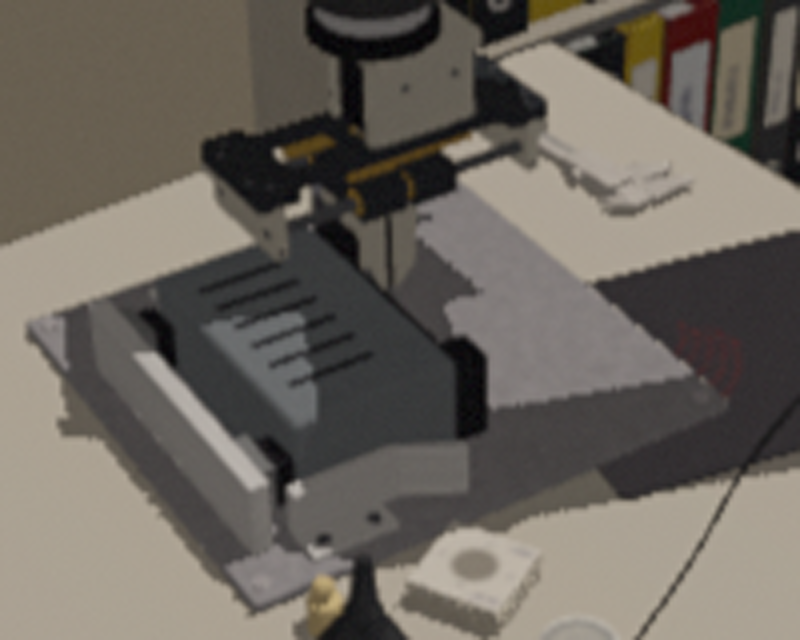

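Run:
```python
import numpy as np
h=np.array([-78.5,-132])
s=None
for d in (.08,.25,.45,.65,.85,1.05,1.25,1.4,1.5,1.57,1.6):
    u=np.array([-np.cos(d),np.sin(d)]);n=np.array([np.sin(d),np.cos(d)])
    c=h+50*u-5*n-[19,9.5];s=c if s is None else s
    print(d,c.round(1))
```

```text
0.08 [-147.7 -142.5]
0.25 [-147.2 -134. ]
0.45 [-144.7 -124.3]
0.65 [-140.3 -115.2]
0.85 [-134.3 -107.2]
1.05 [-126.7 -100.6]
1.25 [-118.   -95.6]
1.4 [-110.9  -93.1]
1.5 [-106.  -92.]
1.57 [-102.5  -91.5]
1.6 [-101.   -91.4]
```

step_arm(increments="0 0 0 0 -5 0 -1; 0 0 0 0 -25 0 -1; 0 0 0 0 -30 -40 -1; 0 0 0 -20 -45 -75 -1; 0 0 0 -60 -71 -75 -1; 0 0 0 -93 -71 -75 -1; 0 0 0 -93 -71 -75 -1")

```text
time: 36.52
tool_pos: [441.1, -259.6, 118.2]
tcp_rot: [3.139, 0.002, 1.493]
contact_force: [1.6, 0.3, 0.3]
grip_width: 0.4
```

Run:
```python
from d import *
st()
c=capture("top");crop(c,285,135,170,190,3,"pics/t21.png")
c=capture("side");crop(c,210,100,200,160,4,"pics/s21.png")
```

```text
t 36.52 dock TCP [-146.1 -162. ] z 118.2 rot [3.139e+00 2.000e-03 1.493e+00] F dock [1.61 0.37] 0.31 w 0.4
```

View pics/t21.png

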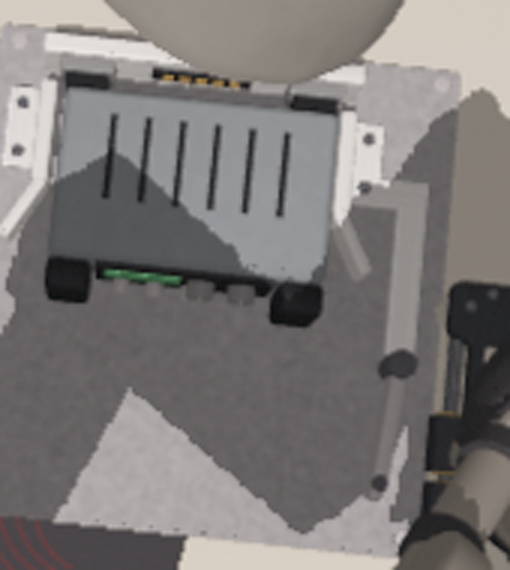

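View pics/s21.png

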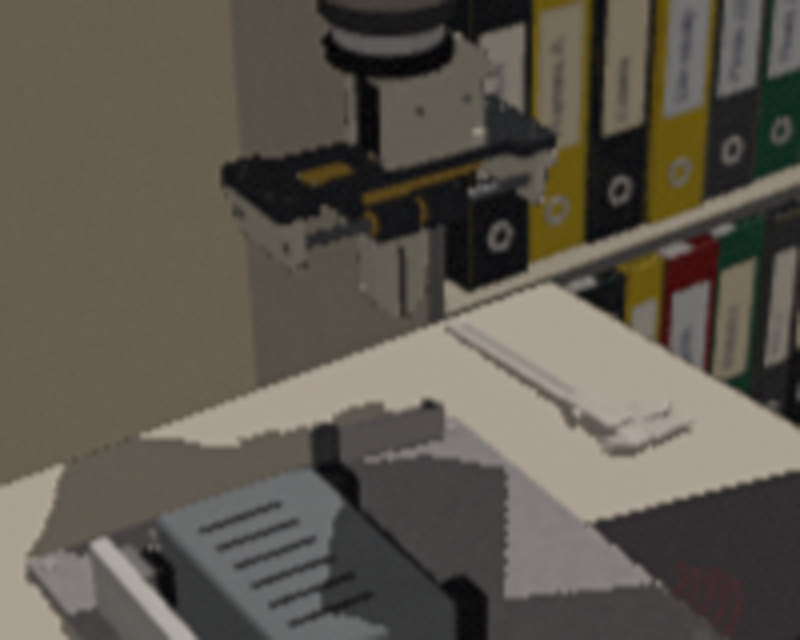

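step_arm(increments="0 0 0 0 0 40 -1; 0 0 0 0 0 72 -1; 0 0 0 0 -1 72 -1; 0 0 0 0 -1 72 -1")

```text
time: 37.12
tool_pos: [440.6, -257.1, 46.6]
tcp_rot: [3.141, 0.001, 1.497]
contact_force: [-0.4, -0.1, -0.6]
grip_width: 0.5
```

step_arm(increments="0 0 0 6 -1 0 -1; 0 0 0 12 -1 0 -1; 0 0 0 18 -1 0 -1; 0 0 0 24 -1 0 -1; 0 0 0 30 0 0 -1; 0 0 0 34 1 0 -1; 0 0 0 38 2 0 -1")

```text
time: 38.0
tool_pos: [444.8, -219.3, 45.7]
tcp_rot: [-3.142, 0.0, 1.496]
contact_force: [0.1, -0.5, -0.5]
grip_width: 0.4
```

Run:
```python
from d import *
st()
c=capture("top");crop(c,285,135,170,190,3,"pics/t22.png")
c=capture("side");crop(c,210,100,200,160,4,"pics/s22.png")
```

```text
t 38.00 dock TCP [-145.4 -121.6] z 45.7 rot [-3.142  0.     1.496] F dock [ 0.09 -0.46] -0.49 w 0.4
```

View pics/t22.png

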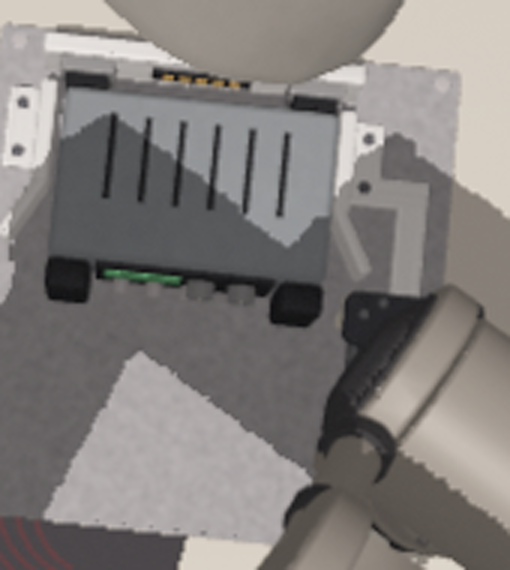

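View pics/s22.png

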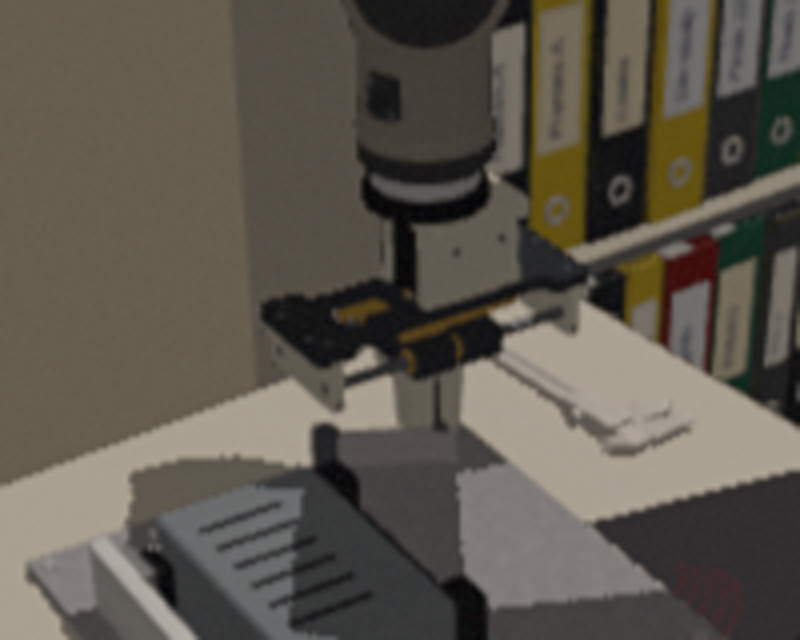

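step_arm(increments="0 0 0 3.5 2.5 0 -1; 0 0 0 6.5 5 0 -1; 0 0 0 10.5 8 0 -1; 0 0 0 14.5 11 0 -1; 0 0 0 18 15 0 -1; 0 0 0 21 19 0 -1; 0 0 0 24 23 0 -1; 0 0 0 26 27 0 -1; 0 0 0 27.5 31 0 -1; 0 0 0 28.5 34 0 -1")

```text
time: 39.35
tool_pos: [481.1, -193.6, 45.7]
tcp_rot: [3.142, 0.0, 1.496]
contact_force: [-1.2, 1.0, -0.2]
grip_width: 0.5
```

step_arm(increments="0 0 0 0.5 2 0 -1; 0 0 0 1 4 0 -1; 0 0 0 1 6 0 -1")

```text
time: 39.72
tool_pos: [486.9, -193.2, 45.7]
tcp_rot: [-3.142, 0.0, 1.496]
contact_force: [-0.2, 0.5, -0.2]
grip_width: 0.5
```

step_arm(increments="0 0 0 0 1 0 -1; 0 0 0 0 2 0 -1")

```text
time: 39.98
tool_pos: [488.9, -193.3, 45.7]
tcp_rot: [-3.142, 0.0, 1.496]
contact_force: [-0.2, 0.8, 1.3]
grip_width: 0.8
```

Run:
```python
from d import *
st()
c=capture("side");crop(c,210,140,200,160,4,"pics/s23.png")
```

```text
t 39.98 dock TCP [-103.4  -92.3] z 45.7 rot [-3.142  0.     1.496] F dock [-0.31  0.75] 1.35 w 0.8
```

View pics/s23.png

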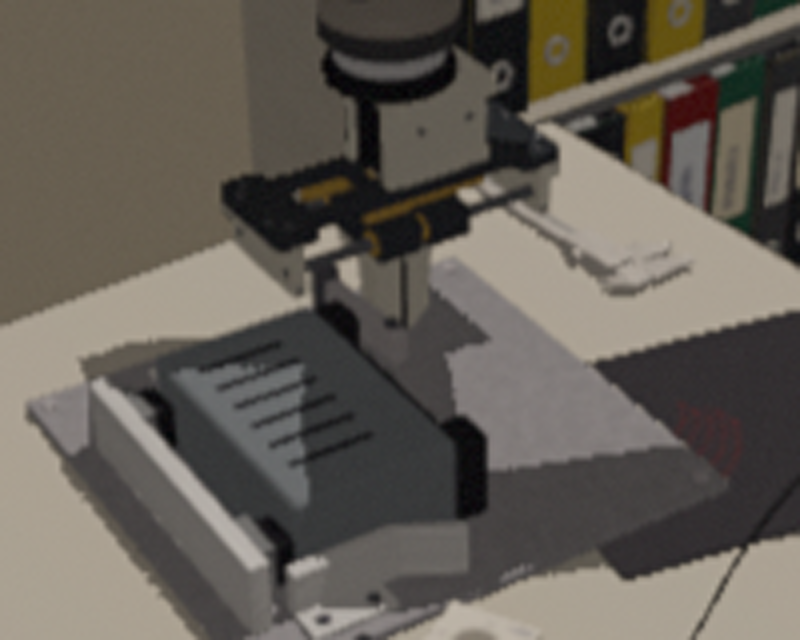

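Bar is nearly shut; creep until the end stop is felt.

step_arm(increments="0 0 0 0 0.5 0 -1; 0 0 0 0 1 0 -1")

```text
time: 40.28
tool_pos: [489.8, -193.4, 45.7]
tcp_rot: [3.142, 0.0, 1.496]
contact_force: [-0.5, -0.1, 0.2]
grip_width: 0.5
```

step_arm(increments="0 0 0 0 0.5 0 -1; 0 0 0 0 1 0 -1")

```text
time: 40.52
tool_pos: [490.8, -193.5, 45.7]
tcp_rot: [3.142, 0.0, 1.496]
contact_force: [-0.5, -0.3, -0.4]
grip_width: 0.4
```

step_arm(increments="0 0 0 0 0.5 0 -1; 0 0 0 0 0.8 0 -1")

```text
time: 40.78
tool_pos: [491.7, -193.5, 45.7]
tcp_rot: [3.142, 0.0, 1.496]
contact_force: [-1.5, 1.1, -0.3]
grip_width: 0.2
```

step_arm(increments="0 0 0 0 0.5 0 -1; 0 0 0 0 1 0 -1")

```text
time: 41.02
tool_pos: [492.3, -193.5, 45.7]
tcp_rot: [-3.141, -0.0, 1.496]
contact_force: [-2.7, 0.7, 1.6]
grip_width: 0.2
```

step_arm(increments="0 0 0 0 0.5 0 -1; 0 0 0 0 0.8 0 -1")

```text
time: 41.28
tool_pos: [492.4, -193.5, 45.6]
tcp_rot: [-3.139, -0.0, 1.496]
contact_force: [-6.3, 0.1, 3.2]
grip_width: 0.4
```

Run:
```python
from d import *
st()
```

```text
t 41.27 dock TCP [-99.9 -92.2] z 45.6 rot [-3.139 -0.     1.496] F dock [-6.33 -0.33] 3.16 w 0.4
```

End stop felt. Retreat straight back, then up and clear, and look.

step_arm(increments="0 0 0 0 -4 0 -1; 0 0 0 0 -20 0 -1; 0 0 0 0 -40 -30 -1; 0 0 0 -20 -70 -80 -1; 0 0 0 -60 -110 -120 -1; 0 0 0 -110 -140 -150 -1; 0 0 0 -160 -160 -170 -1; 0 0 0 -160 -160 -170 -1; 0 0 0 -160 -160 -170 -1")

```text
time: 42.4
tool_pos: [321.8, -341.1, 215.5]
tcp_rot: [3.141, -0.0, 1.495]
contact_force: [0.1, 0.2, 0.8]
grip_width: 0.4
```

Run:
```python
from d import *
st()
c=capture("top");crop(c,255,135,195,190,3,"pics/t24.png")
cv2.imwrite("pics/t24f.png",c["frame"][:,:,::-1])
c=capture("side");crop(c,210,160,200,150,4,"pics/s24.png")
```

```text
t 42.40 dock TCP [-258.9 -252.2] z 215.5 rot [ 3.141 -0.     1.495] F dock [0.07 0.18] 0.81 w 0.4
```

View pics/t24.png

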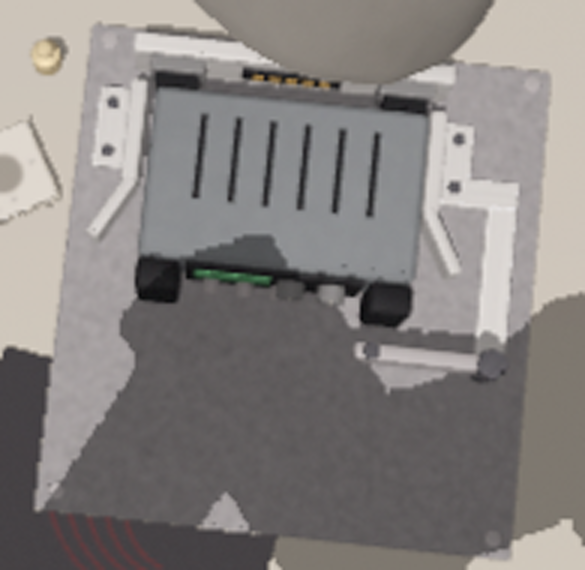

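View pics/s24.png

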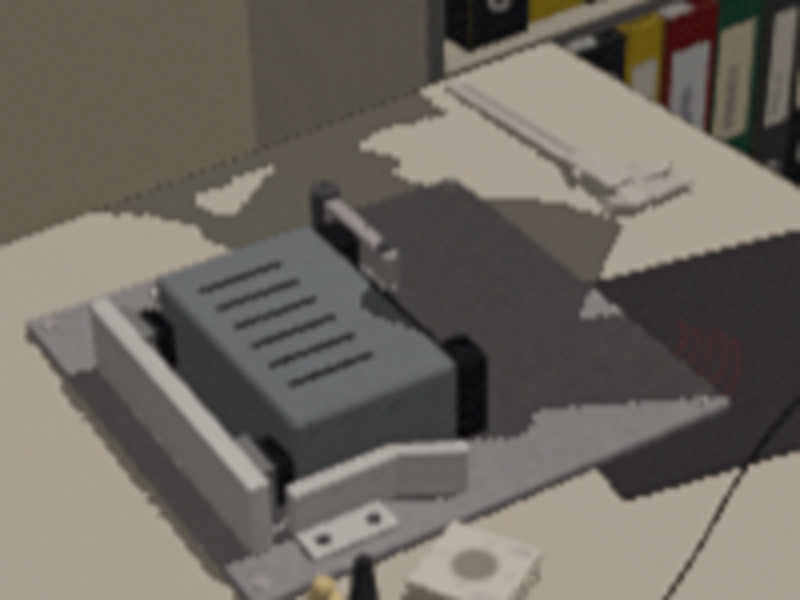

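View pics/t24f.png

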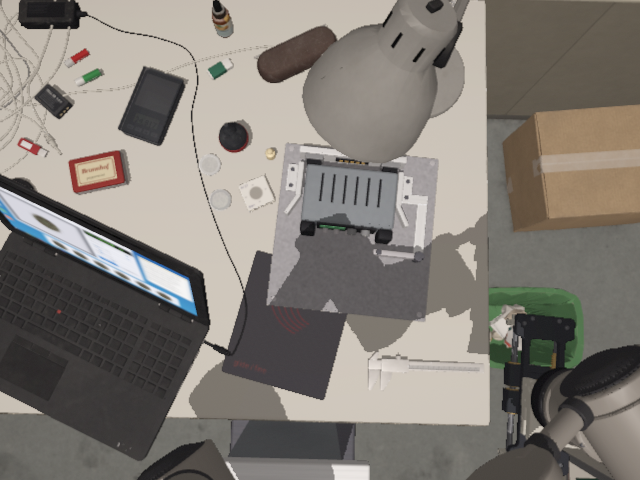

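Run:
```python
from d import *
sup(255,135,s=3,FL=(160,90),FR=(428,114),NL=(140,256),NR=(412,280))
c=capture("top")
a,b=[w2d(ray(c,(x+.5)/3-.5+255,(y+.5)/3-.5+135,46)) for x,y in((490,364),(371,351))];d=b-a;print(a,b,"keeper",np.arctan2(d[1],-d[0])+.3)
```

```text
supply dock [ 9.3 -1.4] yaw 0.008 [[0.2, 0.9], [-0.7, 0.8], [0.8, -1.0], [-0.3, -0.7]]
bumpers/front corners dock [-61.2  64.1]
bumpers/front corners dock [-60.2 -67.9]
bumpers/front corners dock [58.7 79. ]
bumpers/front corners dock [ 59.9 -81. ]
[ -78.86193642 -130.32892375] [-78.47663013 -61.15821392] keeper 1.8763666369339373
```

Keeper at about 1.87 rad and the supply is square and home, so I am handing in the job.

```bash
python3 -c "
from plant import *
print(close_job())"
```

```text
the job is handed in; nothing more can be done
None
```

The supply is home in its dock, the keeper bar is shut behind it, and the job was handed in at about 42.5 s of the 72 s allowed. No verdict was reported, so the results below are my own measurements.

**Walking it in:** I used nine alternate pushes on the two bumpers with closed fingers, at about 3 N while it slid.

**Finding home by feel:**

| Side | Bumper face where it stopped (dock x) | Contact travel | Highest force read |
|---|---|---|---|
| Left (pressed first) | −58.4 mm | about 5 mm from first touch | about 10 N |
| Right | −58.7 mm | about 5 mm at a steady 5–6 N, then it stopped | about 9 N |

Each was held for more than 0.3 s after it stopped moving. The contact travel is judged from force and finger position, since the contact joints could not be read directly.

**Keeper bar:** I swung it shut until it met its end stop, at about 6 N, then backed straight off and clear.

**Last checks from the top camera:**
- **Squareness:** the supply is turned by 0.008 rad from the dock.
- **Back face:** it is at about dock x = 59 mm by camera. Touch puts it at about 61.5 mm, and the 2 mm difference is within the camera calibration.
- **Keeper:** the angle is about 1.87 rad.
- **Bystanders:** in the picture they look unmoved. I did not measure them individually.
- **Forces:** the highest I saw on the supply was about 10 N. No contact with the front panel was noticed.

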